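Clear the filling bench: walnuts into the bowl, jars into the crate

ROBOT

A 6-joint arm with a two-finger parallel gripper is mounted at the origin on the work surface. World frame = base frame: x ahead of the robot, y to its left, z up, the work surface at z = 0. Lengths are in mm, angles in rad, forces in N, time in s.
With the tool pointing down it reaches from about 275 to 875 mm from the base axis. Payload 12.5 kg.
Tool frame: the origin (TCP) lies on the centre line of the jaws, within the pads' length; the fingertips stand 22 mm ahead of it and the grasp point (between the pads) lies 3 mm ahead of it (nose_length is the distance from the TCP to the fingertips, in mm); y points along the fingers, z is the direction in which the jaws open and shut, and the axes are right-handed (so a half turn about y gives the same grasp; the last joint's range is limited). The gripper opens to 85 mm and grips with 20 to 120 N. Pads are 22 mm wide; open, the fingers measure 114 mm over their backs; the gripper's body (76 mm by 85 mm) begins 54 mm behind the grasp point. The pads swing forward as they close: fully open they stand 13 mm farther back than shut.
Start: joints at [-0.085, 0.351, 1.652, -0, 1.139, -0.085], TCP at [549.986, 0.027, 253.29] pointing down, gripper open.
Joint ranges: [-2.75, 2.75], [-0.79, 2.1], [0.01, 2.65], [-1.57, 4.71], [0.07, 3.14], [-2.87, 2.87]. Speed limits (rad/s): [2.22, 2.22, 2.79, 3.14, 3.14, 3.14].

INTERFACE

Orientations are given as a rotation vector (axis times angle).
In Python, from rig import * gives the robot as it stands. The module is installed in compiled form; this text tells all that it offers.
- The arm moves only by the tool step_arm, never from a script. Its argument "steps" is a list that holds one entry, the list of rows, each a list of 4 numbers: the shift along the tool's x, y, z in mm, then the turn about the tool's y in degrees. In form: [[[dx, dy, dz, yaw], ...]]. A call has 1 to 12 rows; each row is the pose to reach, as a shift and turn from the pose commanded when the call began, along the tool's axes at that moment; what a row does not reach only later rows make up. A row lasts 1/8 s, in which the tool goes at most 62.5 mm and 10.7 degrees, less where a joint would pass 70% of its speed; a pose out of reach is approached as far as the arm can. A call with a gripper value outside its range is refused whole. "hand" is the closure, from -1 (fully open) to 1 (shut), set as the call begins (left out, the last holds). The fingers move at their own pace and stop on an object; "force" is the grip in N (left out, the last holds). Time passes only in rows, so rows that repeat a pose let the fingers close. It gives the time, the measured TCP pose, the force and the opening at its end, in the units of the state.
- sense(): the state, without advancing time (a new reading comes with each control period).
- grab_frame(name): name is "scene" or "side" or "wrist"; returns the picture (480x640x3 uint8, blue, green, red); there is no depth.
- camera_model(name): a dict with "intrinsics" (3x3 intrinsics, pixels), "cam_to_world" (4x4, takes a point from camera to world coordinates). Camera axes: x right, y down, z forward; pixel columns grow to the right and rows downward; lengths in mm; the calibration is good to about 2 mm. A picture is of the moment at which its call begins: read the wrist's pose just before it. camera_model takes no time and is no camera call; for the wrist camera it gives the pose at the moment of the call.
- close_job(): hands the job in, once; it reports no verdict.
The state is a dict: "time_s": time; "qpos": joint angles; "joint_velocities": joint speeds; "joint_torque": joint torques, N m; "tool_pos": TCP position; "ee_rot": TCP orientation; "contact_force": force on the tool from outside, world axes, zero at the start; "wrist_torque": the same for the moment, N m; "finger_gap": opening from 0.0 (shut) to 1.0 (fully open).
Only numpy, scipy, OpenCV 4.12 (cv2) and the standard library are available. Lean on these libraries where they do the work, as an engineer would, in place of code of your own. Each camera call takes 0.05 s, during which the arm holds its last target. There are 200 camera calls.

TASK

Clear up the filling bench: turn the jug so that its spout faces the mixing bowl and tip all the walnuts out over the spout into the bowl, then stand the empty jug upright, wholly on its cork mat again. Stand every jar on the bench upright on the floor of the divided crate, one to a cell (before or after the jug, as you like). Tip the jug only over its spout and only at the bowl, and leave the rolling pin, the cup and the bottle where they are.

Things in the scene. Friction and masses are not known exactly. Their poses are not given: they have to be found in the camera images.
- jug: aluminium jug with a black handle, 80 mm tall, a cone from 64 mm across at the foot to 112 mm at the rim, wall 4 mm, 0.18 kg, loose, holding 5 walnuts. Origin at the centre of its underside, z up; spout on its +x side, handle on its -x. Walnuts roll out once it is tipped 85 to 105 degrees over the spout; any that jam come free if it is rocked back and tipped again
- spout_tip (a point): end of the jug's pouring spout, in the middle of the trough, at jug (79, 0, 97) mm; the trough is 56 mm wide between side walls 20 mm high and rises outward from the rim
- jug_handle (a point): middle of the jug's handle, at jug (-92, 0, 50) mm: an upright bar 14 mm wide (jug y), 16 mm deep (jug x), from 16 to 82 mm above the jug's underside, joined to the jug by arms at its top and foot, 14 mm wide; free on both y sides and behind, about 35 mm of air to the jug wall in front
- mat: round cork mat, 160 mm across, 6 mm thick, fixed; the jug starts on it. Origin at the centre of its underside
- bowl: round steel mixing bowl, 148 mm across the rim, 84 mm at the foot, 62 mm high, wall 4 mm, fixed, empty at first. Origin at the centre of its underside
- bowl_rim (a point): centre of the bowl's mouth, level with the rim, 62 mm above the bench
- crate: low wooden crate, fixed, 237 mm (its x) by 160 mm (its y) outside, 30 mm high, walls 6 mm, parted by 6 mm dividers of the same height into 6 square cells about 71 mm wide, 3 along x by 2 along y. Origin at the centre of its underside; cell centres at crate x = -77, 0, 77 mm and y = -38.5, 38.5 mm; the floor of the cells is 6 mm above the underside
- jar1: smooth amber glass jar with a metal screw lid, 48 mm across at its widest, 62 mm tall, about 0.14 kg, heavy below, loose, standing on the bench; closed, all jars alike; may be absent. Origin at the centre of its underside, z up
- jar2: smooth amber glass jar with a metal screw lid, 48 mm across at its widest, 62 mm tall, about 0.14 kg, heavy below, loose, standing on the bench; closed, all jars alike; may be absent. Origin at the centre of its underside, z up
- jar3: smooth amber glass jar with a metal screw lid, 48 mm across at its widest, 62 mm tall, about 0.14 kg, heavy below, loose, standing on the bench; closed, all jars alike; may be absent. Origin at the centre of its underside, z up
- jar4: smooth amber glass jar with a metal screw lid, 48 mm across at its widest, 62 mm tall, about 0.14 kg, heavy below, loose, standing on the bench; closed, all jars alike; may be absent. Origin at the centre of its underside, z up
- jar5: smooth amber glass jar with a metal screw lid, 48 mm across at its widest, 62 mm tall, about 0.14 kg, heavy below, loose, standing on the bench; closed, all jars alike; may be absent. Origin at the centre of its underside, z up
- walnut1: walnut, a brown ball 26 mm across, 12 g, in the jug at first. Origin at its centre
- walnut2: walnut, a brown ball 26 mm across, 12 g, in the jug at first. Origin at its centre
- walnut3: walnut, a brown ball 26 mm across, 12 g, in the jug at first. Origin at its centre
- walnut4: walnut, a brown ball 26 mm across, 12 g, in the jug at first. Origin at its centre
- walnut5: walnut, a brown ball 26 mm across, 12 g, in the jug at first. Origin at its centre
- rolling_pin: bystander: wooden rolling pin lying at the far side of the bench, 320 mm long along its y, 44 mm thick. Origin under its middle
- cup: bystander: loose green plastic cup, 70 mm across, 95 mm tall. Origin at the centre of its underside
- water_bottle: bystander: clear water bottle, fixed, 72 mm across, 220 mm tall. Origin at the centre of its underside
There are look-alikes about, which are no part of the job. There is more than one size of the jug; the job needs the smaller.

How it is judged (in metres and radians):
On the way, in this order (a step that is already met when the one before it is completed fails the run):
1. the jug is tipped well over its spout (spout pointing at least 40 degrees down) with the spout above the bowl (angle between jug's own x axis and vertical above 2.3 rad and horizontal distance between spout_tip and bowl_rim below 0.074 m and height (world z) of spout_tip above 0.062 m), for 0.2 s.
2. all walnuts lie in the bowl and the jug stands upright on its mat (horizontal distance between each of walnut1, walnut2, walnut3, walnut4, walnut5 and bowl_rim below 0.072 m and height (world z) of each of walnut1, walnut2, walnut3, walnut4, walnut5 below 0.065 m and horizontal distance between jug and mat below 0.047 m and height (world z) of jug below 0.012 m and angle between jug's own z axis and vertical below 0.1 rad), for 0.3 s.
At the end, for the whole second after the job is handed in: All walnuts lie in the bowl; the jug stands upright (0.1 rad) on the mat, centres within 47 mm; every jar stands upright (0.15 rad) on the floor of a crate cell, its underside under 14 mm above the crate's; all at rest (all of step 2 and linear speed of each of jug, jar1, jar2, jar3, jar4, jar5 below 0.03 m/s and linear speed of each of walnut1, walnut2, walnut3, walnut4, walnut5 below 0.08 m/s and z of each of jar1, jar2, jar3, jar4, jar5 in the frame of crate below 0.014 m and angle between each of jar1, jar2, jar3, jar4, jar5's own z axis and vertical below 0.15 rad and x of jar1 in the frame of crate between -0.113 and 0.113 m and y of jar1 in the frame of crate between -0.075 and 0.075 m and x of jar2 in the frame of crate between -0.113 and 0.113 m and y of jar2 in the frame of crate between -0.075 and 0.075 m and x of jar3 in the frame of crate between -0.113 and 0.113 m and y of jar3 in the frame of crate between -0.075 and 0.075 m and x of jar4 in the frame of crate between -0.113 and 0.113 m and y of jar4 in the frame of crate between -0.075 and 0.075 m and x of jar5 in the frame of crate between -0.113 and 0.113 m and y of jar5 in the frame of crate between -0.075 and 0.075 m); the robot touches nothing.
It fails at once if the jug is tipped more than 50 degrees with its spout more than 120 mm aside from the bowl's centre (angle between jug's own z axis and vertical above 0.87 rad and horizontal distance between spout_tip and bowl_rim above 0.12 m).
It fails at once if the jug is tipped more than 50 degrees other than over its spout (spout more than about 40 degrees off the downhill side) (angle between jug's own z axis and vertical above 0.87 rad and angle between jug's own x axis and vertical below 2.18 rad).
It fails at once if the rolling pin or the cup is moved more than 50 mm, or the cup knocked over (distance of any of rolling_pin, cup from where it was at the start of the episode above 0.05 m or angle between cup's own z axis and vertical above 0.6 rad).
Of jar1, jar2, jar3, jar4, jar5 only 3 to 5 are there at a start; the rules pass over those that are not, and their reading is None.
At some moment in a run one of jar1, jar2, jar3, jar4, jar5 may be knocked a few centimetres aside while the robot is not near it.
It also fails if it takes over 210 s, if anything falls off the work surface, if the arm or the gripper's body presses on something with over 40 N, if the wrist force passes 120 N, or if a joint passes its speed limit or range.

## Working session

There is one attempt and no reset: what is moved stays moved. The work goes in short steps, Python scripts to look and compute and a tool call to move; the robot and the scene stay as the last step left them, time stands still between calls to the robot, and variables do not carry over. Pictures are saved under pics/ and viewed, about 12 in all and at most 16, crops included, and the job is handed in when it is done.

Besides the shell and the picture viewer there is one more tool, called after "Request:" as a command line: name --argument value ..., lists and objects as JSON in quotes. step_arm: Moves the arm, as the interface text tells. Its arguments: {"type":"object","properties":{"steps":{"type":"array","items":{"type":"array","items":{"type":"array","items":{"type":"number"}}}},"hand":{"type":"number"},"force":{"type":"number"}},"required":["steps"]}

```bash
mkdir -p pics
cat > h.py <<'E'
from rig import *
import numpy as np, cv2
from scipy.spatial.transform import Rotation as R
def snap(n,f):
    m=camera_model(n); im=grab_frame(n); cv2.imwrite('pics/'+f,im); np.savez('pics/'+f+'.npz',K=m['intrinsics'],T=m['cam_to_world']); return im
def px2w(f,u,v,z):
    d=np.load('pics/'+f+'.npz'); K,T=d['K'],d['T']
    r=T[:3,:3]@np.linalg.solve(K,[u,v,1]); o=T[:3,3]; return o+r*(z-o[2])/r[2]
def w2px(f,p):
    d=np.load('pics/'+f+'.npz'); K,T=d['K'],d['T']
    c=T[:3,:3].T@(np.array(p)-T[:3,3]); q=K@c; return q[:2]/q[2]
E
python3 - <<'E'
from h import *
s=sense();print(s['time_s'],s['tool_pos'],s['ee_rot'],R.from_rotvec(s['ee_rot']).as_matrix().round(2))
for n in('scene','side','wrist'):
    snap(n,n+'0.png'); m=camera_model(n); print(n,np.array(m['cam_to_world']).round(2).tolist(),np.array(m['intrinsics']).round(1).tolist())
E
```

```text
0.0 [5.49689303e+02 4.37268584e-02 2.52751879e+02] [-1.21004112  1.21007917 -1.20858382] [[ 0. -0.  1.]
 [-1.  0.  0.]
 [-0. -1. -0.]]
scene [[0.56, 0.68, -0.47, 1007.9], [0.83, -0.45, 0.33, -389.75], [0.02, -0.57, -0.82, 983.82], [0.0, 0.0, 0.0, 1.0]] [[474.8, 0.0, 315.4], [0.0, 474.8, 237.9], [0.0, 0.0, 1.0]]
side [[0.99, -0.07, 0.09, 391.88], [-0.12, -0.6, 0.79, -1069.04], [-0.0, -0.79, -0.61, 863.15], [0.0, 0.0, 0.0, 1.0]] [[499.7, 0.0, 322.0], [0.0, 499.7, 236.0], [0.0, 0.0, 1.0]]
wrist [[1.0, 0.0, -0.0, 549.81], [0.0, -0.95, -0.32, 81.5], [-0.0, 0.32, -0.95, 373.6], [0.0, 0.0, 0.0, 1.0]] [[429.8, 0.0, 323.8], [0.0, 429.8, 240.9], [0.0, 0.0, 1.0]]
```

View pics/scene0.png

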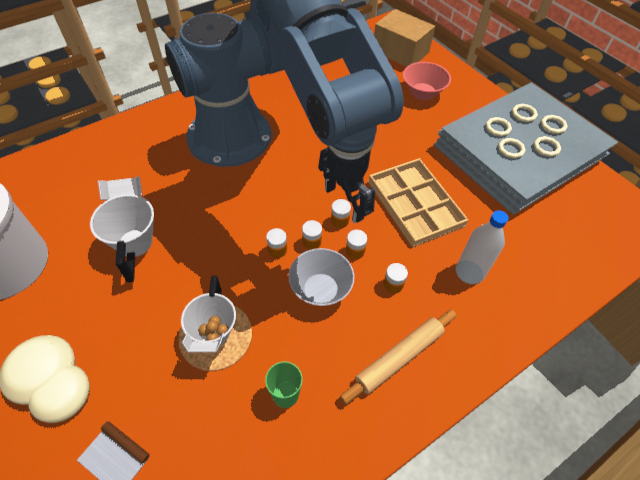

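View pics/side0.png

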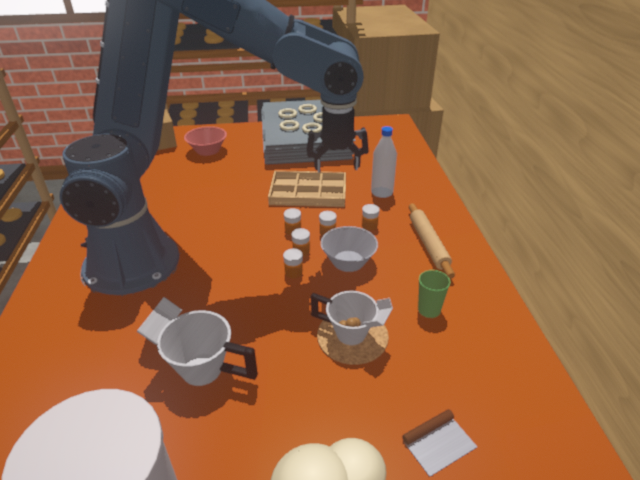

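The scene view shows the small jug with walnuts on the mat at (208,320). The bigger, empty jug at (122,225), off the mat, is the look-alike. The five jar lids are at (277,238), (312,230), (341,208), (357,239) and (396,272). The bowl is at (321,278), the cup at (284,382), and the crate corners are (370,185), (420,160), (466,215) and (415,244).

Run:
```python
from h import *
f='scene0.png'; p=lambda n,u,v,z,f=f:print(n,px2w(f,u,v,z)[:2].round(0))
for i,(u,v) in enumerate([(277,235),(312,228),(341,206),(357,237),(396,270)]): p('jar%d'%i,u,v,62)
for i,(u,v) in enumerate([(293,214),(327,217),(371,210),(301,235),(293,256)]): p('side jar%d'%i,u,v,62,'side0.png')
p('bowl',321,278,62);p('bowl side',349,245,62,'side0.png')
for u,v in[(370,185),(420,160),(466,215),(415,244)]:p('crate',u,v,30)
p('mat',216,335,6);p('mat side',353,337,6,'side0.png');p('handle',214,284,88);p('handle side',321,302,88,'side0.png');p('spout',203,347,103);p('rim',209,317,86);p('rim side',352,311,86,'side0.png');p('spout side',388,306,103,'side0.png')
p('cup',284,370,95);p('bottle',500,218,220)
a=cv2.imread('pics/scene0.png')[190:400,90:320];cv2.imwrite('pics/c1.png',cv2.resize(a,None,fx=2.8,fy=2.8,interpolation=2))
```

```text
jar0 [426. -89.]
jar1 [455.  -8.]
jar2 [439.  90.]
jar3 [536.  66.]
jar4 [658.  85.]
side jar0 [441.  82.]
side jar1 [533.  56.]
side jar2 [661.  75.]
side jar3 [455. -18.]
side jar4 [ 428. -102.]
bowl [581. -68.]
bowl side [574. -75.]
crate [403. 213.]
crate [407. 386.]
crate [618. 356.]
crate [614. 188.]
mat [ 547. -322.]
mat side [ 544. -333.]
handle [ 478. -277.]
handle side [ 476. -297.]
spout [ 601. -361.]
rim [ 541. -321.]
rim side [ 539. -330.]
spout side [ 614. -341.]
cup [ 724. -253.]
bottle [740. 260.]
```

View pics/c1.png

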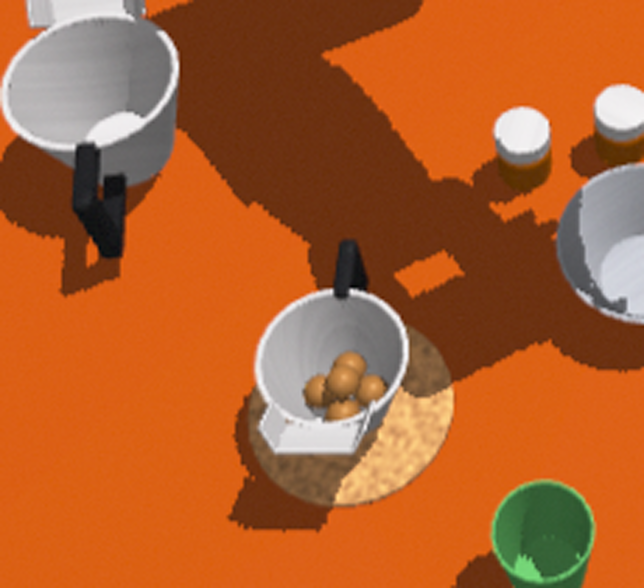

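View pics/wrist0.png

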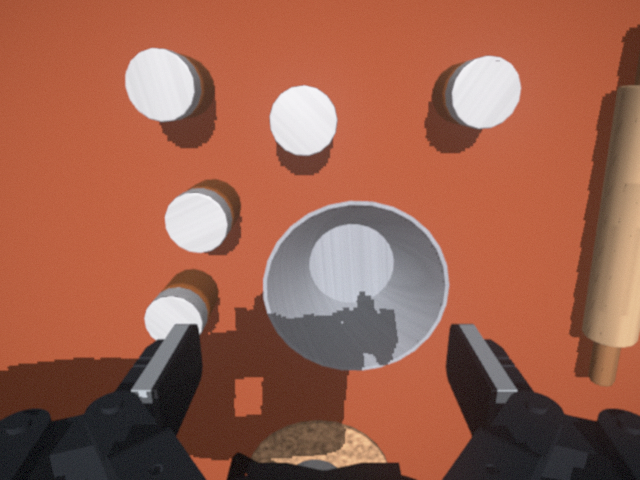

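The crop confirms it: the small jug is on the mat and holds the 5 walnuts, with its handle top at scene (214,284) and its spout towards (203,347). The wrist view shows five lids and the bowl clearly. I'll do the jug first, and move above its handle with the jaws across it.

Request:
step_arm --steps '[[[30, 0, -10, 10], [60, 0, -20, 21], [90, 0, -30, 31], [120, 0, -40, 42], [150, 0, -50, 52], [180, 0, -60, 63], [210, 0, -70, 73], [240, 0, -73, 84], [270, 0, -73, 94], [290, 0, -73, 104], [292, 0, -73, 113], [292, 0, -73, 113]]]' --hand -1

```text
time_s: 1.65
tool_pos: [476.8, -292.1, 253.0]
ee_rot: [-0.406, -2.001, 2.001]
contact_force: [0.5, -0.4, 0.4]
finger_gap: 0.998
```

Run:
```python
from h import *
f='wrist0.png'
for n,u,v in[('A',162,85),('B',304,121),('C',485,92),('D',198,223),('bowl',356,285)]:print(n,px2w(f,u,v,62)[:2].round(0))
s=sense();print(s['time_s'],s['tool_pos'],s['qpos'].round(2) if hasattr(s['qpos'],'round') else s['qpos']);print(R.from_rotvec(s['ee_rot']).as_matrix().round(3))
snap('wrist','w1.png')
```

```text
A [439.  89.]
B [536.  65.]
C [660.  84.]
D [455.  -9.]
bowl [575. -60.]
1.65 [ 476.80700769 -292.11598624  253.00678796] [-0.63  0.37  1.63 -0.    1.15  1.34]
[[-0.921 -0.    -0.39 ]
 [ 0.39   0.    -0.921]
 [ 0.001 -1.    -0.   ]]
```

View pics/w1.png

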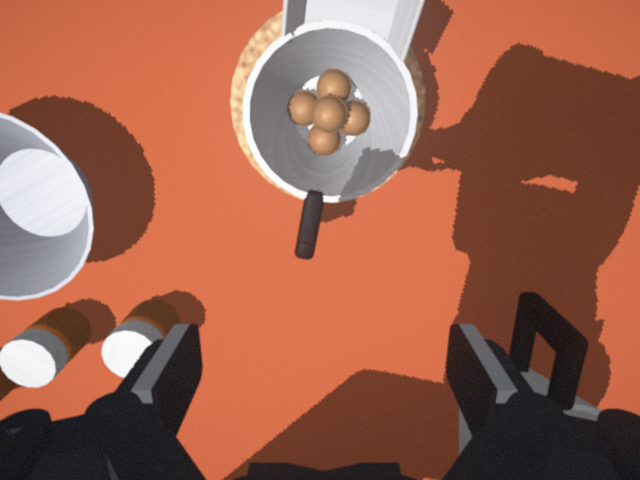

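The wrist view shows the jug rim centred at (331,110), the handle top from (317,194) to (306,254), and the spout at the top. The big jug's handle is at lower right, (550,350).

Run:
```python
from h import *
f='w1.png'
p=lambda n,u,v,z:print(n,px2w(f,u,v,z)[:2].round(0))
a=px2w(f,306,252,88);b=px2w(f,317,196,88);c=px2w(f,331,110,86)
for x in(a,b,c):print(x.round(0))
for q in (b-a,c-a):print(np.degrees(np.arctan2(q[1],q[0])))
p('bigh',530,295,130);p('bigh',580,345,130);p('jarE',130,355,62);p('jarD',27,364,62);p('bowlfoot',42,192,4)
p('spoutL',287,10,105);p('spoutR',412,40,105)
```

```text
[ 461. -272.   88.]
[ 495. -295.   88.]
[ 543. -326.   86.]
-34.14259345456309
-33.10786845851829
bigh [ 394. -397.]
bigh [ 346. -418.]
jarE [426. -94.]
jarD [452.  -9.]
bowlfoot [575. -67.]
spoutL [ 602. -323.]
spoutR [ 561. -383.]
```

Jug yaw is about -33.5° and the handle bar centre about (466,-275). I'll turn 10.5° more, shift and descend, then grip hard.

Request:
step_arm --steps '[[[17, 0, -11, 10.5], [17, 40, -11, 10.5], [17, 80, -11, 10.5], [17, 120, -11, 10.5], [17, 150, -11, 10.5], [17, 175, -11, 10.5], [17, 195, -11, 10.5], [17, 209, -11, 10.5], [17, 209, -11, 10.5]]]' --hand -1

```text
time_s: 2.82
tool_pos: [465.4, -274.8, 43.7]
ee_rot: [-0.566, -1.89, 1.889]
contact_force: [-0.4, 0.7, 0.7]
finger_gap: 0.998
```

Request:
step_arm --steps '[[[0, 0, 0, 0], [0, 0, 0, 0], [0, 0, 0, 0], [0, 0, 0, 0], [0, 0, 0, 0], [0, 0, 0, 0], [0, 0, 0, 0], [0, 0, 0, 0]]]' --hand 1 --force 120

```text
time_s: 3.82
tool_pos: [465.8, -275.2, 44.6]
ee_rot: [-0.569, -1.889, 1.889]
contact_force: [-0.8, 2.7, 5.9]
finger_gap: 0.143
```

Request:
step_arm --steps '[[[0, -5, 0, 0], [0, -10, 0, 0], [0, -15, 0, 0], [0, -20, 0, 0], [0, -25, 0, 0], [0, -30, 0, 0], [0, -30, 0, 0]]]'

```text
time_s: 4.7
tool_pos: [465.8, -275.4, 74.7]
ee_rot: [-0.569, -1.889, 1.889]
contact_force: [0.6, -0.9, -2.5]
finger_gap: 0.144
```

Run:
```python
from h import *
im=snap('side','s1.png');cv2.imwrite('pics/s1c.png',cv2.resize(im[180:400,200:460],None,fx=2.3,fy=2.3,interpolation=2))
```

```text
(no output)
```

View pics/s1c.png

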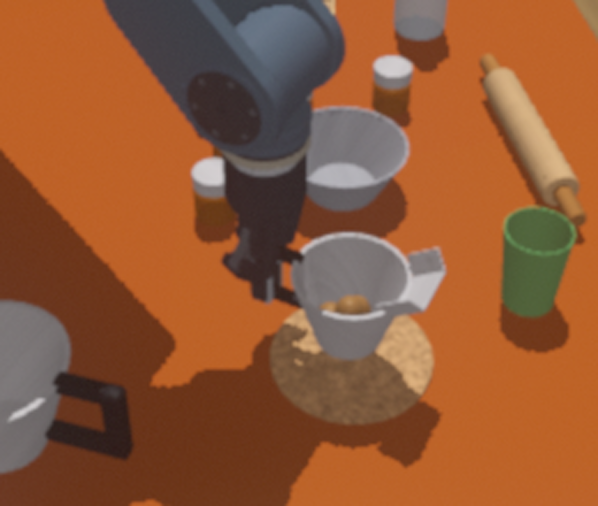

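The jug is held and level at 120 N, with the walnuts inside. I'll lift it gently and turn it towards the bowl.

Request:
step_arm --steps '[[[0, -8, 0, 0], [0, -20, 0, -3], [0, -37, 0, -8], [0, -55, 0, -14], [0, -73, 0, -20], [0, -91, 0, -26], [0, -109, 0, -32], [0, -127, 0, -38], [0, -145, 0, -44], [0, -160, 0, -50], [0, -172, 0, -56], [0, -178, 0, -60]]]'

```text
time_s: 6.25
tool_pos: [465.7, -275.3, 253.3]
ee_rot: [-0.464, 1.961, -1.963]
contact_force: [0.6, 0.0, -2.2]
finger_gap: 0.147
```

Request:
step_arm --steps '[[[-5, 0, -2, -5], [-17, 0, -7, -11], [-33, 0, -14, -17], [-50, 0, -21, -23], [-68, 0, -28, -29], [-86, 0, -35, -35], [-104, 0, -42, -41], [-122, 0, -50, -47], [-138, 0, -56, -53], [-148, 0, -60, -59], [-153, 0, -62, -63.5], [-153, 0, -62, -63.5]]]'

```text
time_s: 7.75
tool_pos: [575.0, -151.2, 252.5]
ee_rot: [-1.209, 1.209, -1.209]
contact_force: [-0.1, 0.0, -2.0]
finger_gap: 0.147
```

Request:
step_arm --steps '[[[0, 0, 0, 0], [0, 0, 0, 0]]]' --force 70

```text
time_s: 8.0
tool_pos: [574.8, -151.7, 252.4]
ee_rot: [-1.209, 1.21, -1.21]
contact_force: [-0.6, 1.1, -2.7]
finger_gap: 0.148
```

Run:
```python
from h import *
a=snap('side','s2.png')[60:380,140:540];b=snap('scene','q2.png')[60:380,140:540]
cv2.imwrite('pics/d2.png',np.hstack([a,b]))
s=sense();print(s['tool_pos'],s['contact_force'],s['wrist_torque'])
```

```text
[ 574.80288757 -151.66394733  252.37498347] [ 0.17685765  0.29937631 -2.67184249] [-0.19543358  0.03796497  0.04065258]
```

View pics/d2.png

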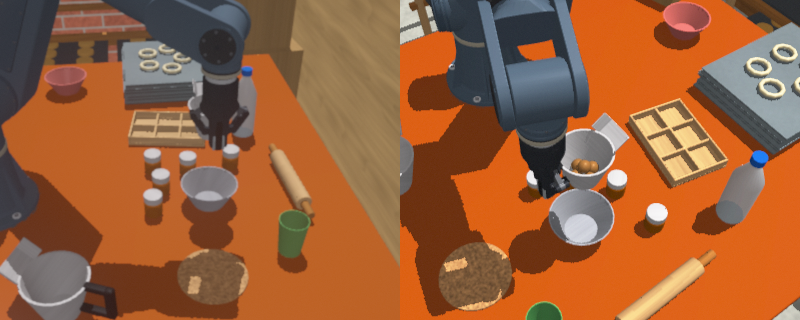

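The jug hangs level above the bowl, walnuts inside, at 70 N. I'll ease the grip so that it pivots about the jaw axis, watching the moment (-0.195 N m when level).

Request:
step_arm --steps '[[[0, 0, 0, 0], [0, 0, 0, 0]]]' --force 45

```text
time_s: 8.35
tool_pos: [574.9, -151.5, 252.3]
ee_rot: [-1.209, 1.209, -1.209]
contact_force: [-0.3, 0.9, -2.7]
finger_gap: 0.144
```

Request:
step_arm --steps '[[[0, 0, 0, 0], [0, 0, 0, 0]]]' --force 30

```text
time_s: 8.6
tool_pos: [574.9, -151.4, 252.3]
ee_rot: [-1.209, 1.209, -1.209]
contact_force: [0.7, -0.3, -3.2]
finger_gap: 0.147
```

Run:
```python
from h import *
b=snap('scene','q3.png')
s=sense();print(s['tool_pos'],s['contact_force'],s['wrist_torque'])
```

```text
[ 574.87044227 -151.43556617  252.27225043] [-0.28227182 -0.59412759 -2.18551155] [-0.1991519  -0.08368403  0.00713105]
```

Request:
step_arm --steps '[[[0, 0, 0, 0], [0, 0, 0, 0], [0, 0, 0, 0]]]' --force 20

```text
time_s: 9.02
tool_pos: [574.9, -151.4, 252.3]
ee_rot: [-1.209, 1.209, -1.209]
contact_force: [0.5, -0.1, -2.5]
finger_gap: 0.153
```

Run:
```python
from h import *
c=snap('scene','q3.png')[60:380,140:540];a=snap('side','s3.png')[60:380,140:540];cv2.imwrite('pics/d3.png',np.hstack([a,c]))
s=sense();print(s['tool_pos'],s['contact_force'],s['wrist_torque'])
```

```text
[ 574.90355131 -151.44029023  252.27660513] [ 0.26119161  0.44286975 -3.08987982] [-0.22038883 -0.01423641 -0.04146851]
```

At 20 N the jug still doesn't pivot. A softer grip through the `hand` closure value may let it, so I'll try that safely a few mm over the mat.

Request:
step_arm --steps '[[[10, 0, -1, 0], [35, 0, -4, 0], [68, 0, -8, 0], [102, 0, -12, 0], [136, 0, -16, 0], [170, 0, -20, 0], [204, 0, -23, 0], [235, 0, -26, 0], [258, 0, -28, 0], [268, 0, -29, 0], [268, 0, -29, 0]]]' --force 70

```text
time_s: 10.5
tool_pos: [545.7, -419.8, 252.1]
ee_rot: [-1.209, 1.21, -1.209]
contact_force: [0.4, 0.9, -2.7]
finger_gap: 0.145
```

Request:
step_arm --steps '[[[0, 10, 0, 0], [0, 35, 0, 0], [0, 65, 0, 0], [0, 95, 0, 0], [0, 125, 0, 0], [0, 150, 0, 0], [0, 170, 0, 0], [0, 185, 0, 0], [0, 195, 0, 0], [0, 202, 0, 0], [0, 202, 0, 0]]]'

```text
time_s: 11.88
tool_pos: [545.9, -419.4, 50.1]
ee_rot: [-1.209, 1.209, -1.209]
contact_force: [0.3, -0.2, -2.2]
finger_gap: 0.15
```

```bash
cat > t.py <<'E'
from h import *
T=[];F=[]
for i in range(2):
    s=sense();T.append(s['wrist_torque']);F.append(s['contact_force'])
print(round(s['time_s'],2),np.round(s['tool_pos'],1),'F',np.round(F[-1],2),'M',np.round(T[-1],3),'gap',round(s['finger_gap'],4))
E
python3 t.py
python3 - <<'E'
from h import *
a=snap('side','s4.png')[220:460,220:480];cv2.imwrite('pics/d4.png',cv2.resize(a,None,fx=2.3,fy=2.3))
E
```

```text
11.88 [ 545.9 -419.4   50.1] F [ 0.3  -0.22 -2.15] M [-0.199  0.001 -0.023] gap 0.1496
```

View pics/d4.png

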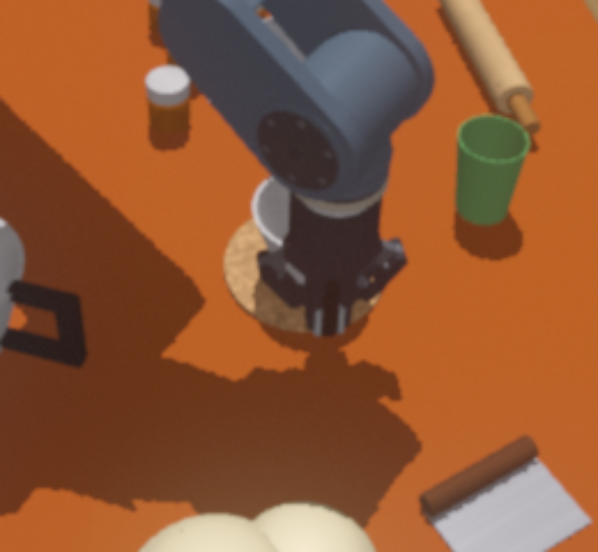

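The side view shows the jug hovering just over the mat, hidden behind the wrist, with nothing else near. Now softer closures, step by step.

Request:
step_arm --steps '[[[0, 0, 0, 0], [0, 0, 0, 0]]]' --hand 0.78 --force 20

```text
time_s: 12.18
tool_pos: [546.1, -419.6, 50.7]
ee_rot: [-1.209, 1.209, -1.21]
contact_force: [0.7, -0.1, -2.1]
finger_gap: 0.141
```

```bash
python3 t.py
```

```text
12.18 [ 546.1 -419.6   50.7] F [ 0.7  -0.14 -2.11] M [-0.179 -0.055 -0.003] gap 0.1409
```

Request:
step_arm --steps '[[[0, 0, 0, 0], [0, 0, 0, 0]]]' --hand 0.75

```text
time_s: 12.42
tool_pos: [545.9, -419.5, 50.4]
ee_rot: [-1.209, 1.209, -1.209]
contact_force: [0.6, -0.4, -2.7]
finger_gap: 0.143
```

```bash
python3 t.py
```

```text
12.43 [ 545.9 -419.5   50.4] F [ 0.59 -0.4  -2.69] M [-0.179 -0.003  0.032] gap 0.1433
```

Request:
step_arm --steps '[[[0, 0, 0, 0], [0, 0, 0, 0]]]' --hand 0.73

```text
time_s: 12.68
tool_pos: [545.9, -419.5, 50.3]
ee_rot: [-1.209, 1.209, -1.209]
contact_force: [0.0, 0.5, -2.3]
finger_gap: 0.145
```

```bash
python3 t.py
```

```text
12.68 [ 545.9 -419.5   50.3] F [ 0.03  0.51 -2.25] M [-0.185  0.021  0.002] gap 0.1455
```

Request:
step_arm --steps '[[[0, 0, 0, 0], [0, 0, 0, 0]]]' --hand 0.715

```text
time_s: 12.92
tool_pos: [545.9, -419.4, 50.3]
ee_rot: [-1.209, 1.209, -1.209]
contact_force: [-0.1, -0.3, -2.1]
finger_gap: 0.148
```

```bash
python3 t.py
```

```text
12.93 [ 545.9 -419.4   50.3] F [-0.11 -0.31 -2.1 ] M [-0.22  -0.006 -0.031] gap 0.1481
```

Request:
step_arm --steps '[[[0, 0, 0, 0], [0, 0, 0, 0]]]' --hand 0.705

```text
time_s: 13.18
tool_pos: [545.9, -419.5, 50.3]
ee_rot: [-1.209, 1.209, -1.209]
contact_force: [-0.5, 0.5, -2.7]
finger_gap: 0.151
```

```bash
python3 t.py
```

```text
13.18 [ 545.9 -419.5   50.3] F [-0.46  0.51 -2.66] M [-0.266  0.019 -0.027] gap 0.1505
```

Request:
step_arm --steps '[[[0, 0, 0, 0], [0, 0, 0, 0]]]' --hand 0.69

```text
time_s: 13.42
tool_pos: [545.9, -419.4, 50.3]
ee_rot: [-1.209, 1.209, -1.209]
contact_force: [0.0, 0.1, -3.6]
finger_gap: 0.154
```

```bash
python3 t.py
```

```text
13.43 [ 545.9 -419.4   50.3] F [ 0.    0.1  -3.65] M [-0.182 -0.013 -0.009] gap 0.1539
```

Request:
step_arm --steps '[[[0, 0, 0, 0], [0, 0, 0, 0]]]' --hand 0.68

```text
time_s: 13.68
tool_pos: [545.9, -419.5, 50.3]
ee_rot: [-1.209, 1.209, -1.209]
contact_force: [0.6, -0.7, -2.2]
finger_gap: 0.16
```

```bash
python3 t.py
```

```text
13.68 [ 545.9 -419.5   50.3] F [ 0.64 -0.71 -2.17] M [-0.182  0.008 -0.014] gap 0.1596
```

Request:
step_arm --steps '[[[0, 0, 0, 0], [0, 0, 0, 0]]]' --hand 0.672

```text
time_s: 13.92
tool_pos: [546.0, -419.4, 50.4]
ee_rot: [-1.209, 1.209, -1.209]
contact_force: [0.1, 0.8, -0.1]
finger_gap: 0.163
```

```bash
python3 t.py
```

```text
13.93 [ 546.  -419.4   50.4] F [ 0.11  0.8  -0.14] M [ 0.06  -0.057  0.002] gap 0.1627
```

Request:
step_arm --steps '[[[0, 0, 0, 0], [0, 0, 0, 0]]]' --hand 0.665

```text
time_s: 14.18
tool_pos: [546.0, -419.5, 50.4]
ee_rot: [-1.209, 1.209, -1.209]
contact_force: [0.1, -0.0, 0.3]
finger_gap: 0.166
```

```bash
python3 t.py
```

```text
14.18 [ 546.  -419.5   50.4] F [ 0.11 -0.02  0.29] M [ 0.026  0.053 -0.051] gap 0.1656
```

The jug now stands on the mat again, loose in the jaws; release happens between hand 0.68 and 0.672. I'll take a light hold and raise the handle along an arc, pivoting the jug about its front foot edge to about 20°, then look.

Request:
step_arm --steps '[[[0, 0, 0, 0], [0, 0, 0, 0], [-1, -3, 0, 0], [-2, -6, 0, 0], [-4, -10, 0, 0], [-6, -15, 0, 0], [-9, -21, 0, 0], [-12, -26, 0, 0], [-16, -32, 0, 0], [-21, -40, 0, 0], [-21, -40, 0, 0]]]' --hand 0.678

```text
time_s: 15.55
tool_pos: [546.2, -398.2, 91.2]
ee_rot: [-1.209, 1.208, -1.21]
contact_force: [-0.4, -0.1, -0.4]
finger_gap: 0.167
```

```bash
python3 t.py;  python3 - <<'E'
from h import *
a=snap('scene','q5.png')[200:400,120:320];cv2.imwrite('pics/d5.png',cv2.resize(a,None,fx=2.5,fy=2.5))
E
```

```text
15.55 [ 546.2 -398.2   91.2] F [-0.44 -0.14 -0.36] M [ 0.146 -0.012  0.025] gap 0.1667
```

View pics/d5.png

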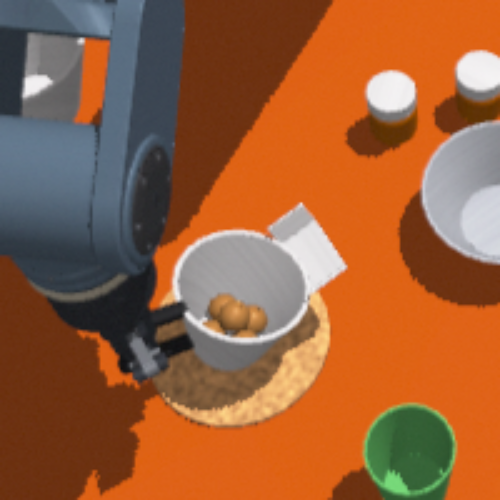

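Run:
```python
from h import *
f='q5.png'
for th in (0,10,20,25):
    t=np.radians(th); P=np.array([546,-327+32.,6])
    def J(x,z,y=0):
        dx=x-32; return P+np.array([-y,dx*np.cos(t)+z*np.sin(t),-dx*np.sin(t)+z*np.cos(t)])
    print(th,'rim',w2px(f,J(0,80)).round(0),'spout',w2px(f,J(79,97)).round(0),'htop',w2px(f,J(-92,82)).round(0),'grasp z',J(-92,41).round(0))
print('obs rim 216 314 spout 249 294')
```

```text
0 rim [208. 320.] spout [241. 297.] htop [165. 343.] grasp z [ 546. -419.   47.]
10 rim [214. 316.] spout [248. 296.] htop [171. 335.] grasp z [ 546. -410.   68.]
20 rim [220. 312.] spout [254. 295.] htop [178. 326.] grasp z [ 546. -397.   87.]
25 rim [223. 310.] spout [257. 295.] htop [182. 322.] grasp z [ 546. -390.   96.]
obs rim 216 314 spout 249 294
```

Compared with the projected model, the rim at (216,314) and spout at (249,294) fit a tilt of about 15°, so the pivot trick works. I'll continue the arc to about 42°, clamp hard, lift and look.

Request:
step_arm --steps '[[[-3, -5, 0, 0], [-7, -9, 0, 0], [-11, -13, 0, 0], [-15, -17, 0, 0], [-20, -21, 0, 0], [-25, -25, 0, 0], [-30, -28, 0, 0], [-35, -31, 0, 0], [-40, -34, 0, 0], [-40, -34, 0, 0]]]'

```text
time_s: 16.85
tool_pos: [546.0, -358.0, 124.5]
ee_rot: [-1.209, 1.209, -1.209]
contact_force: [0.9, 0.9, -1.1]
finger_gap: 0.165
```

Request:
step_arm --steps '[[[0, 0, 0, 0], [0, 0, 0, 0], [0, 0, 0, 0], [0, 0, 0, 0], [0, 0, 0, 0]]]' --hand 1 --force 120

```text
time_s: 17.48
tool_pos: [545.9, -358.5, 124.3]
ee_rot: [-1.209, 1.209, -1.209]
contact_force: [0.5, -0.0, 1.3]
finger_gap: 0.149
```

Request:
step_arm --steps '[[[0, -10, 0, 0], [0, -25, 0, 0], [0, -45, 0, 0], [0, -65, 0, 0], [0, -85, 0, 0], [0, -105, 0, 0], [0, -120, 0, 0], [0, -130, 0, 0], [0, -130, 0, 0], [0, -130, 0, 0]]]'

```text
time_s: 18.73
tool_pos: [545.7, -358.3, 253.5]
ee_rot: [-1.209, 1.21, -1.208]
contact_force: [-0.5, 0.1, -2.0]
finger_gap: 0.143
```

```bash
python3 t.py;  python3 - <<'E'
from h import *
a=snap('scene','q6.png')[180:380,120:320];cv2.imwrite('pics/d6.png',cv2.resize(a,None,fx=2.5,fy=2.5))
E
```

```text
18.73 [ 545.7 -358.3  253.5] F [-0.45  0.06 -2.05] M [-0.168  0.018 -0.047] gap 0.1428
```

View pics/d6.png

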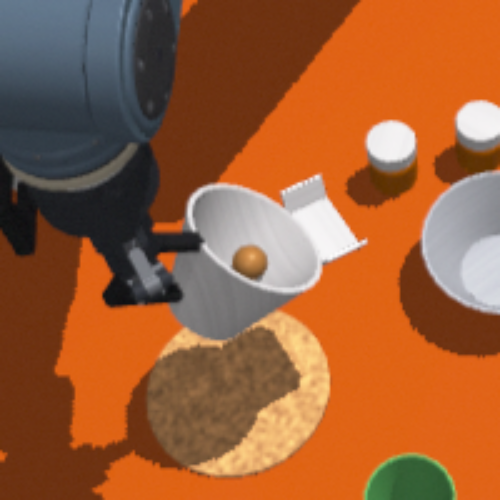

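The jug is held tilted and clear of the mat, with walnuts still inside (one visible at (250,262)). I'll fit its tilt.

```bash
cat > fit.py <<'E'
from h import *
from scipy.optimize import least_squares
def J(G,th,gz,x,z,y=0):  # jug pointing +y ; G grasp point world
    t=np.radians(th);dx=x+92;dz=z-gz
    return np.array(G)+np.array([-y,dx*np.cos(t)+dz*np.sin(t),-dx*np.sin(t)+dz*np.cos(t)])
def fit(f,tcp,obs):
    G=np.array(tcp)-[0,0,3]
    r=lambda p:np.concatenate([w2px(f,J(G,p[0],p[1],*k))-v for k,v in obs])
    s=least_squares(r,[40,38]);return s.x,np.abs(s.fun).max()
E
python3 - <<'E'
from fit import *
o=lambda u,v:np.array([120+u/2.5,180+v/2.5])
print(fit('q6.png',[545.7,-358.3,253.5],[((0,80),o(255,239)),((79,97),o(343,210)),((-32,0),o(178,300))]))
print(fit('q6.png',[545.7,-358.3,253.5],[((0,80),o(255,239)),((79,97),o(343,210))]))
E
```

```text
(array([37.57407691, 51.52431391]), np.float64(4.411213132160071))
(array([31.04096751, 67.81313522]), np.float64(1.4410225507937753))
```

Tilt is about 35°. Next I'll hook the underside of the spout over the near rim of the bowl, then tip further about that rim. Approaching above it first.

Request:
step_arm --steps '[[[-5, 3, 2, 0], [-15, 12, 6, 0], [-28, 25, 11, 0], [-42, 40, 16, 0], [-56, 56, 21, 0], [-68, 72, 25, 0], [-78, 85, 28, 0], [-83, 93, 30, 0], [-83, 93, 30, 0]]]'

```text
time_s: 19.9
tool_pos: [575.9, -275.2, 160.8]
ee_rot: [-1.21, 1.21, -1.208]
contact_force: [-1.4, 0.4, -2.5]
finger_gap: 0.147
```

Request:
step_arm --steps '[[[0, 4, 0, 0], [0, 8, 0, 0], [0, 12, 0, 0], [0, 15, 0, 0], [0, 18, 0, 0], [0, 18, 0, 0]]]'

```text
time_s: 20.65
tool_pos: [575.8, -275.4, 143.0]
ee_rot: [-1.209, 1.21, -1.209]
contact_force: [0.4, 0.2, -2.2]
finger_gap: 0.144
```

```bash
python3 t.py;  python3 - <<'E'
from h import *
a=snap('scene','q7.png')[180:380,170:420];b=snap('side','s7.png')[180:380,220:470]
cv2.imwrite('pics/d7.png',cv2.resize(np.hstack([a,b]),None,fx=1.6,fy=1.6))
E
```

```text
20.65 [ 575.8 -275.4  143. ] F [ 0.44  0.18 -2.23] M [-0.164 -0.005 -0.02 ] gap 0.1444
```

View pics/d7.png

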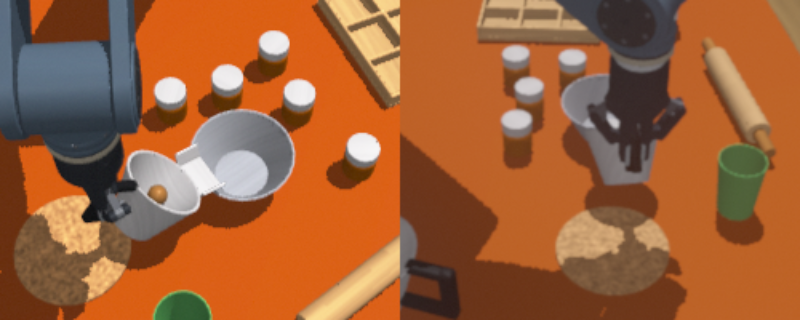

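The spout is over the near rim. I'll lower gently to contact.

Request:
step_arm --steps '[[[-1, 2, 0, 0], [-3, 4, 0, 0], [-4, 6, 0, 0], [-4, 6, 0, 0]]]'

```text
time_s: 21.25
tool_pos: [576.0, -271.3, 137.3]
ee_rot: [-1.209, 1.209, -1.209]
contact_force: [0.6, 1.0, -0.9]
finger_gap: 0.147
```

```bash
python3 t.py
```

```text
21.25 [ 576.  -271.3  137.3] F [ 0.61  1.02 -0.87] M [0.248 0.023 0.021] gap 0.1473
```

Request:
step_arm --steps '[[[0, 2, 0, 0], [0, 3, 0, 0], [0, 3, 0, 0]]]'

```text
time_s: 21.62
tool_pos: [576.3, -272.1, 135.2]
ee_rot: [-1.209, 1.208, -1.211]
contact_force: [-1.4, -3.2, 7.4]
finger_gap: 0.143
```

```bash
python3 t.py
```

```text
21.62 [ 576.3 -272.1  135.2] F [-1.41 -3.24  7.37] M [0.345 0.215 0.101] gap 0.143
```

Request:
step_arm --steps '[[[0, 2, 0, 0], [0, 3, 0, 0], [0, 3, 0, 0]]]'

```text
time_s: 22.0
tool_pos: [576.4, -272.1, 132.1]
ee_rot: [-1.208, 1.208, -1.211]
contact_force: [0.3, -3.8, 3.9]
finger_gap: 0.144
```

```bash
python3 t.py
```

```text
22.0 [ 576.4 -272.1  132.1] F [ 0.26 -3.78  3.86] M [ 0.05  -0.217 -0.087] gap 0.1443
```

Contact found at about TCP z 137. Now a light grip and the arc about the rim, up to about 60°.

Request:
step_arm --steps '[[[0, 0, 0, 0], [0, 0, 0, 0], [-3, -6, 0, 0], [-7, -13, 0, 0], [-10, -19, 0, 0], [-14, -25, 0, 0], [-18, -30, 0, 0], [-22, -36, 0, 0], [-26, -40, 0, 0], [-31, -45, 0, 0], [-36, -50, 0, 0], [-40, -54, 0, 0]]]' --hand 0.678 --force 20

```text
time_s: 23.5
tool_pos: [575.9, -231.1, 185.7]
ee_rot: [-1.209, 1.209, -1.209]
contact_force: [-0.4, -0.5, -3.2]
finger_gap: 0.162
```

```bash
python3 t.py;  python3 - <<'E'
from h import *
a=snap('scene','q8.png')[180:380,170:420];b=snap('side','s8.png')[180:380,220:470]
cv2.imwrite('pics/d8.png',cv2.resize(np.hstack([a,b]),None,fx=1.6,fy=1.6))
E
```

```text
23.5 [ 575.9 -231.1  185.7] F [-0.41 -0.52 -3.21] M [-0.161 -0.02   0.022] gap 0.1621
```

View pics/d8.png

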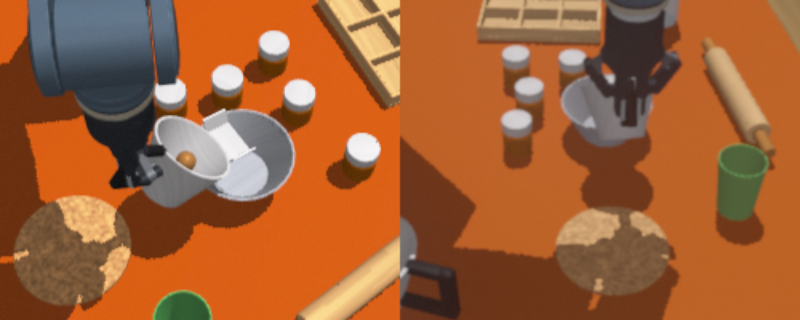

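It was lifted without rotating, still at about 36°. The grip capacity at 0.678 is only just above the weight moment, so a brisk upward start should slip it further. The spout is over the bowl.

Request:
step_arm --steps '[[[0, -45, 0, 0], [0, -70, 0, 0], [0, -85, 0, 0], [0, -95, 0, 0], [0, -100, 0, 0], [0, -100, 0, 0]]]' --hand 0.677

```text
time_s: 24.35
tool_pos: [575.8, -231.5, 284.9]
ee_rot: [-1.209, 1.21, -1.209]
contact_force: [-0.3, -0.3, -1.9]
finger_gap: 0.161
```

```bash
python3 t.py; sleep 0; python3 t.py; python3 -c "
from h import *
snap('scene','q9.png')"; python3 t.py
```

```text
24.35 [ 575.8 -231.5  284.9] F [-0.32 -0.34 -1.94] M [-0.061  0.008  0.008] gap 0.1606
24.35 [ 575.8 -231.5  284.9] F [-0.32 -0.34 -1.94] M [-0.061  0.008  0.008] gap 0.1606
24.4 [ 575.7 -231.4  284.6] F [ 0.3  -0.09 -3.52] M [-0.074 -0.063 -0.026] gap 0.1662
```

```bash
python3 - <<'E'
from h import *
a=cv2.imread('pics/q9.png')[150:350,200:450];b=snap('side','s9.png')[150:350,220:470]
cv2.imwrite('pics/d9.png',cv2.resize(np.hstack([a,b]),None,fx=1.6,fy=1.6))
E
python3 t.py
```

```text
24.45 [ 575.7 -231.4  284.5] F [ 0.17 -0.49 -2.08] M [-0.075 -0.047  0.022] gap 0.1612
```

View pics/d9.png

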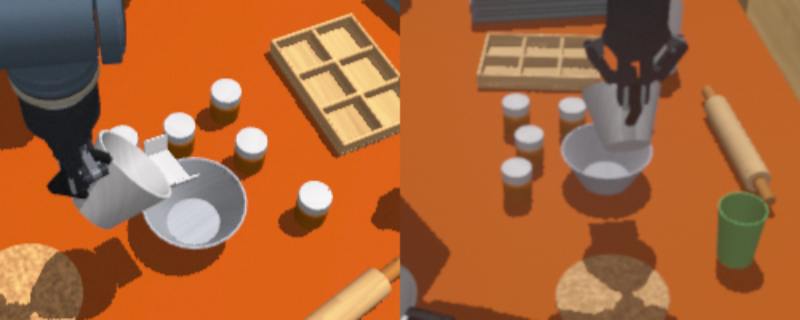

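The jug is at roughly 60° over the bowl, the bowl still empty. I'll re-centre over the bowl with a firmer grip, then give a second brisk rise with a lighter grip.

Request:
step_arm --steps '[[[-4, 3, 0, 0], [-12, 9, 0, 0], [-22, 17, 0, 0], [-34, 27, 0, 0], [-46, 37, 0, 0], [-58, 47, 0, 0], [-68, 56, 0, 0], [-76, 64, 0, 0], [-81, 69, 0, 0], [-81, 71, 0, 0], [-81, 71, 0, 0]]]' --hand 0.73

```text
time_s: 25.82
tool_pos: [576.0, -150.7, 214.4]
ee_rot: [-1.209, 1.209, -1.21]
contact_force: [-0.2, 0.2, -2.0]
finger_gap: 0.167
```

```bash
python3 t.py
```

```text
25.82 [ 576.  -150.7  214.4] F [-0.19  0.24 -2.01] M [-0.123 -0.034 -0.02 ] gap 0.1672
```

Request:
step_arm --steps '[[[0, -55, 0, 0], [0, -75, 0, 0], [0, -84, 0, 0], [0, -88, 0, 0], [0, -88, 0, 0]]]' --hand 0.676

```text
time_s: 26.45
tool_pos: [575.7, -150.5, 301.6]
ee_rot: [-1.21, 1.21, -1.208]
contact_force: [-0.1, -0.8, -3.4]
finger_gap: 0.159
```

```bash
python3 t.py;python3 -c "
from h import *
snap('scene','q10.png')"; python3 t.py;python3 -c "
from h import *
snap('side','s10.png')"; python3 t.py
```

```text
26.45 [ 575.7 -150.5  301.6] F [-0.08 -0.82 -3.39] M [-0.086 -0.006 -0.012] gap 0.1589
26.5 [ 575.7 -150.4  301.4] F [ 0.04  0.45 -2.09] M [-0.105 -0.08   0.012] gap 0.1642
26.55 [ 575.6 -150.4  301.3] F [-0.33 -0.01 -2.41] M [-0.057 -0.024  0.001] gap 0.1629
```

```bash
cat > m.py <<'E'
from h import *
M=[];F=[]
for i in range(12):
    grab_frame('side');s=sense();M.append(s['wrist_torque'][0]);F.append(s['contact_force'][2])
print(round(s['time_s'],2),np.round(s['tool_pos'],1),'Mx %.3f+-%.3f Fz %.2f+-%.2f lever %.0f'%(np.mean(M),np.std(M)/3.5,np.mean(F),np.std(F)/3.5,1000*np.mean(M)/np.mean(F)),'gap %.4f'%s['finger_gap'])
E
python3 m.py
python3 - <<'E'
from h import *
a=cv2.imread('pics/q10.png')[100:330,220:450];b=cv2.imread('pics/s10.png')[100:330,240:470]
cv2.imwrite('pics/d10.png',cv2.resize(np.hstack([a,b]),None,fx=1.7,fy=1.7))
E
```

```text
27.15 [ 575.9 -150.4  302.3] Mx -0.082+-0.009 Fz -2.30+-0.16 lever 35 gap 0.1645
```

View pics/d10.png

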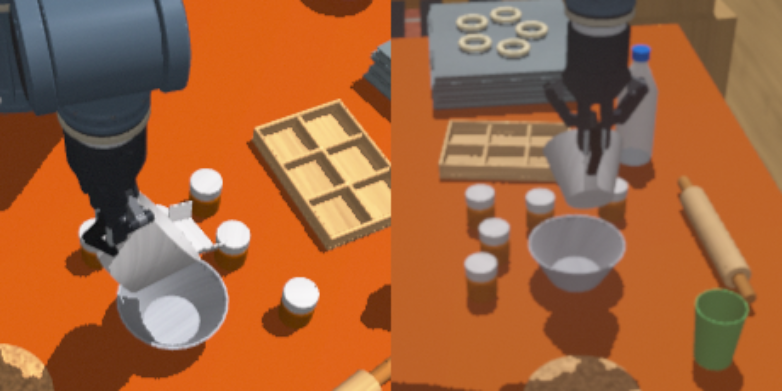

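The tilt is still about 60° (moment lever 35 mm against about 80 mm level) and the bowl is still empty. I'll go lower and a little back, then repeat with a lighter closure.

Request:
step_arm --steps '[[[1, 5, 0, 0], [4, 15, 0, 0], [7, 27, 0, 0], [10, 40, 0, 0], [13, 54, 0, 0], [16, 68, 0, 0], [17, 80, 0, 0], [18, 90, 0, 0], [18, 96, 0, 0], [18, 98, 0, 0], [18, 98, 0, 0]]]' --hand 0.7

```text
time_s: 28.52
tool_pos: [576.0, -168.4, 204.5]
ee_rot: [-1.209, 1.209, -1.209]
contact_force: [0.3, 0.7, -2.4]
finger_gap: 0.16
```

Request:
step_arm --steps '[[[0, -50, 0, 0], [0, -62, 0, 0], [0, -68, 0, 0], [0, -70, 0, 0]]]' --hand 0.674

```text
time_s: 29.02
tool_pos: [575.6, -168.3, 273.5]
ee_rot: [-1.21, 1.21, -1.208]
contact_force: [1.4, -0.5, -2.7]
finger_gap: 0.162
```

```bash
python3 m.py
```

```text
29.62 [ 575.9 -168.4  274.2] Mx -0.041+-0.011 Fz -2.41+-0.14 lever 17 gap 0.1603
```

About 75° now. With the jug's mass well below the grip, a brisk forward start will swing it further. I'll lower slightly, then jerk forward.

Request:
step_arm --steps '[[[0, 4, 0, 0], [0, 10, 0, 0], [0, 16, 0, 0], [0, 21, 0, 0], [0, 24, 0, 0], [0, 24, 0, 0]]]'

```text
time_s: 30.38
tool_pos: [575.9, -168.4, 250.1]
ee_rot: [-1.209, 1.209, -1.209]
contact_force: [0.1, -0.1, -1.7]
finger_gap: 0.157
```

Request:
step_arm --steps '[[[-40, 0, 0, 0], [-50, 0, 0, 0], [-54, 0, 0, 0], [-55, 0, 0, 0]]]'

```text
time_s: 30.88
tool_pos: [576.0, -113.9, 250.4]
ee_rot: [-1.209, 1.209, -1.21]
contact_force: [0.7, 0.1, -2.0]
finger_gap: 0.162
```

```bash
python3 m.py
python3 - <<'E'
from h import *
im=snap('scene','q11.png')
# walnut-coloured pixels in bowl region
h=cv2.cvtColor(im,cv2.COLOR_BGR2HSV)
m=(cv2.inRange(h,(8,90,60),(18,220,230)))[:, :]
n,l,s,c=cv2.connectedComponentsWithStats(m[230:330,270:380])
print([(c[i].round(0)+[270,230],s[i,4]) for i in range(1,n) if s[i,4]>15])
E
```

```text
31.48 [ 575.9 -113.5  250.3] Mx 0.007+-0.015 Fz -1.84+-0.12 lever -4 gap 0.1621
[(array([290., 237.]), np.int32(26)), (array([327., 231.]), np.int32(17)), (array([354., 245.]), np.int32(36)), (array([278., 248.]), np.int32(18)), (array([346., 255.]), np.int32(68)), (array([294., 307.]), np.int32(1517)), (array([272., 259.]), np.int32(16)), (array([311., 289.]), np.int32(162)), (array([328., 291.]), np.int32(181)), (array([377., 288.]), np.int32(54))]
```

The force drop from 2.4 N to 1.84 N says most or all of the walnuts left the jug. I'll look.

Run:
```python
from h import *
a=cv2.imread('pics/q11.png')[190:340,230:430];b=snap('side','s11.png')[140:290,250:450]
cv2.imwrite('pics/d11.png',cv2.resize(np.hstack([a,b]),None,fx=2,fy=2,interpolation=2))
```

```text
(no output)
```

View pics/d11.png

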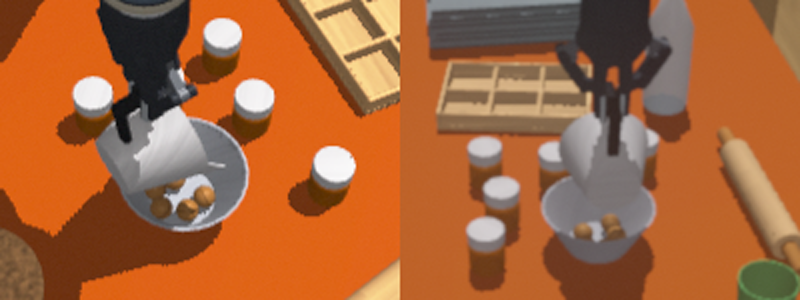

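The scene crop shows walnuts in the bowl at crop (159,205), (175,183), (190,208), (205,195) and one half hidden at (155,187), with the jug spout-down above them. To right it, I'll hook the spout corner on the near rim and lower the handle back in a reverse arc.

Request:
step_arm --steps '[[[3, 2, 0, 0], [9, 6, 0, 0], [16, 10, 0, 0], [24, 15, 0, 0], [32, 20, 0, 0], [40, 25, 0, 0], [46, 29, 0, 0], [51, 32, 0, 0], [51, 32, 0, 0]]]' --hand 0.7

```text
time_s: 32.7
tool_pos: [575.8, -164.7, 218.1]
ee_rot: [-1.209, 1.21, -1.209]
contact_force: [-0.3, -0.4, -2.7]
finger_gap: 0.163
```

```bash
python3 t.py
```

```text
32.7 [ 575.8 -164.7  218.1] F [-0.32 -0.42 -2.71] M [-0.093  0.038  0.015] gap 0.1631
```

Request:
step_arm --steps '[[[2, 2, 0, 0], [4, 4, 0, 0], [6, 6, 0, 0], [8, 8, 0, 0], [8, 8, 0, 0]]]'

```text
time_s: 33.33
tool_pos: [575.8, -172.6, 210.1]
ee_rot: [-1.209, 1.209, -1.209]
contact_force: [0.8, 0.4, -1.3]
finger_gap: 0.161
```

```bash
python3 t.py
```

```text
33.33 [ 575.8 -172.6  210.1] F [ 0.75  0.44 -1.27] M [ 0.035 -0.005 -0.007] gap 0.1609
```

Hooked or about to be. Now the reverse arc, in two parts with a force check between.

Request:
step_arm --steps '[[[4, 3, 0, 0], [8, 5, 0, 0], [13, 7, 0, 0], [18, 9, 0, 0], [23, 12, 0, 0], [29, 15, 0, 0], [35, 19, 0, 0], [41, 23, 0, 0], [47, 28, 0, 0], [47, 28, 0, 0]]]'

```text
time_s: 34.58
tool_pos: [575.7, -219.9, 181.7]
ee_rot: [-1.209, 1.21, -1.209]
contact_force: [0.2, -1.3, 0.4]
finger_gap: 0.165
```

```bash
python3 m.py
```

```text
35.17 [ 575.9 -219.4  182.3] Mx 0.001+-0.009 Fz -1.52+-0.18 lever -1 gap 0.1623
```

I'll measure the tilt by matching a projected jug silhouette to the images instead of viewing.

```bash
cat > sil.py <<'E'
from fit import *
def mask(im):
    h=cv2.cvtColor(im,cv2.COLOR_BGR2HSV); return ((h[...,1]<70)&(h[...,2]>75)).astype(np.uint8)
a=np.linspace(0,2*np.pi,40,endpoint=False)
def hull(f,G,th,gz):
    P=[w2px(f,J(G,th,gz,r*np.cos(t),z,r*np.sin(t))) for z,r in((0,32),(80,56)) for t in a]
    S=[w2px(f,J(G,th,gz,x,z,y)) for x,z in((52,80),(79,97),(60,105)) for y in(-28,28)]
    m=np.zeros((480,640),np.uint8)
    cv2.fillConvexPoly(m,cv2.convexHull(np.float32(P)).astype(np.int32),1)
    cv2.fillConvexPoly(m,cv2.convexHull(np.float32(S)).astype(np.int32),1); return m
def bowl(f,c=(576,-66)):
    P=[w2px(f,[c[0]+r*np.cos(t),c[1]+r*np.sin(t),z]) for z,r in((0,42),(62,75)) for t in a]
    m=np.zeros((480,640),np.uint8);cv2.fillConvexPoly(m,cv2.convexHull(np.float32(P)).astype(np.int32),1);return cv2.dilate(m,np.ones((3,3)))
def tilt(files,tcp,ths=range(0,111,3),gzs=(40,50,60,70)):
    G=np.array(tcp)-[0,0,3];res=[]
    D=[(f,mask(cv2.imread('pics/'+f)),bowl(f)) for f in files]
    for th in ths:
        for gz in gzs:
            s=0
            for f,g,b in D:
                m=hull(f,G,th,gz);r=cv2.dilate(m,np.ones((11,11)))-m
                i=(m>0)&(b==0);o=(r>0)&(b==0)
                s+=g[i].mean()-g[o].mean() if i.any() else 0
            res.append((round(s,3),th,gz))
    return sorted(res)[::-1][:4]
E
python3 - <<'E'
from sil import *
print('ref q6',tilt(['q6.png'],[545.7,-358.3,253.5]))
print('ref q10',tilt(['q10.png','s10.png'],[575.7,-150.4,301.4]))
print('ref q11',tilt(['q11.png','s11.png'],[575.9,-113.5,250.3]))
t=sense()['tool_pos'];snap('scene','q12.png');snap('side','s12.png');print(tilt(['q12.png','s12.png'],t))
E
```

```text
ref q6 [(np.float64(0.758), 36, 60), (np.float64(0.753), 39, 50), (np.float64(0.75), 42, 50), (np.float64(0.731), 33, 60)]
ref q10 [(np.float64(1.075), 57, 50), (np.float64(1.038), 63, 40), (np.float64(1.026), 66, 40), (np.float64(1.011), 60, 50)]
ref q11 [(np.float64(0.933), 78, 60), (np.float64(0.93), 72, 70), (np.float64(0.913), 84, 50), (np.float64(0.896), 69, 70)]
[(np.float64(1.73), 63, 50), (np.float64(1.709), 57, 60), (np.float64(1.675), 69, 40), (np.float64(1.669), 51, 70)]
```

```bash
cat > wn.py <<'E'
from sil import *
import sys
def wn(f,reg):
    h=cv2.cvtColor(cv2.imread('pics/'+f),cv2.COLOR_BGR2HSV)
    m=cv2.inRange(h,(9,80,50),(19,235,235))&(reg*255)
    n,l,s,c=cv2.connectedComponentsWithStats(m)
    return [(c[i].round(0).tolist(),s[i,2:].tolist()) for i in range(1,n) if s[i,4]>12]
E
python3 - <<'E'
from wn import *
er=lambda m:cv2.erode(m,np.ones((5,5)))
print('init jug q0',wn('scene0.png',er(hull('scene0.png',(478,-288,44),0,38))))
t=[575.9,-219.4,182.3];G=np.array(t)-[0,0,3]
for f in('q12.png','s12.png'):
    b=er(bowl(f));print(f,'bowl',wn(f,b));print(f,'jug',wn(f,er(hull(f,G,62,52))))
    im=cv2.imread('pics/'+f); 
    ys,xs=np.where(b);print(np.unique(cv2.cvtColor(im,cv2.COLOR_BGR2HSV)[b>0][:,0]//3*3,return_counts=True))
E
```

```text
init jug q0 [([249.0, 268.0], [54, 55, 1691])]
q12.png bowl [([313.0, 282.0], [19, 20, 175]), ([328.0, 291.0], [20, 18, 183])]
q12.png jug []
(array([  0,   3,   6,   9,  12,  15, 102, 105, 108, 111, 114, 117, 120,
       123, 126, 129, 132, 135, 138, 141, 144, 150, 153, 156, 159, 162,
       165, 168, 171, 174, 177], dtype=uint8), array([140,  16,  36,  50, 109, 303,   3,  69, 179, 418, 632, 101, 366,
        60,  38,   8,   3,  14,  10,   4,   3,  42,   1,   5,  41,   7,
       138,  66,  11,   7,   3]))
s12.png bowl []
s12.png jug []
(array([  0,   3,   6, 138, 141, 144, 150, 153, 156, 159, 162, 165, 168,
       171, 174, 177], dtype=uint8), array([505, 254,  74,   1,   8,  14,  90,  15, 177,  24,  52,  38,  62,
        66, 377,  54]))
```

The tilt is about 63° and following the arc. Continuing to about 42°.

Request:
step_arm --steps '[[[5, 4, 0, 0], [9, 8, 0, 0], [13, 12, 0, 0], [18, 17, 0, 0], [23, 22, 0, 0], [28, 28, 0, 0], [33, 35, 0, 0], [38, 43, 0, 0], [38, 43, 0, 0]]]'

```text
time_s: 36.4
tool_pos: [575.9, -258.6, 138.8]
ee_rot: [-1.21, 1.209, -1.21]
contact_force: [-0.4, -5.2, 3.7]
finger_gap: 0.158
```

```bash
python3 t.py
python3 - <<'E'
from sil import *
t=sense()['tool_pos'];snap('scene','q13.png');snap('side','s13.png');print(tilt(['q13.png','s13.png'],t))
E
```

```text
36.4 [ 575.9 -258.6  138.8] F [-0.36 -5.24  3.7 ] M [-0.819  0.036  0.053] gap 0.1578
[(np.float64(1.495), 42, 50), (np.float64(1.464), 36, 60), (np.float64(1.456), 48, 40), (np.float64(1.452), 39, 50)]
```

About 41°. I'll clamp, lift clear, pull back and look (last view).

Request:
step_arm --steps '[[[0, 0, 0, 0], [0, 0, 0, 0], [-2, -5, 0, 0], [-2, -15, 0, 0], [-2, -30, 0, 0], [-2, -48, 0, 0], [5, -62, 0, 0], [18, -72, 0, 0], [35, -78, 0, 0], [52, -80, 0, 0], [65, -80, 0, 0], [70, -80, 0, 0]]]' --hand 1 --force 80

```text
time_s: 38.0
tool_pos: [575.6, -328.4, 218.6]
ee_rot: [-1.209, 1.211, -1.209]
contact_force: [0.3, 0.2, -0.9]
finger_gap: 0.151
```

```bash
python3 m.py
python3 - <<'E'
from wn import *
t=sense()['tool_pos'];a=snap('scene','q14.png');b=snap('side','s14.png');print(tilt(['q14.png','s14.png'],t))
er=lambda m:cv2.erode(m,np.ones((5,5)))
for f in('q14.png','s14.png'): print(wn(f,er(bowl(f))))
cv2.imwrite('pics/d14.png',cv2.resize(np.hstack([a[190:350,190:390],b[190:350,260:460]]),None,fx=2,fy=2,interpolation=2))
E
```

```text
38.6 [ 575.9 -327.3  219.3] Mx -0.110+-0.010 Fz -1.88+-0.13 lever 59 gap 0.1505
[(np.float64(1.367), 42, 50), (np.float64(1.359), 36, 60), (np.float64(1.314), 39, 50), (np.float64(1.292), 33, 60)]
[([311.0, 285.0], [21, 25, 277]), ([328.0, 291.0], [20, 18, 185])]
[([339.0, 256.0], [5, 6, 20])]
```

View pics/d14.png

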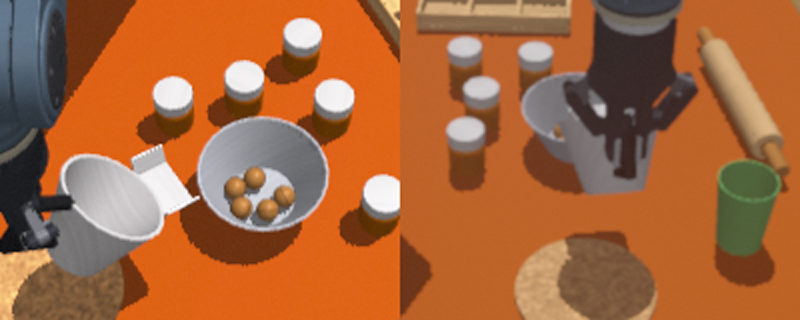

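All five walnuts, at crop (235,188), (255,177), (285,195), (267,209) and (240,207), lie in the bowl, and the jug is visibly empty. That was my last view, so from here I'll check by computed measurements. Now to the mat, to set the jug down by the reverse arc about its front foot.

Request:
step_arm --steps '[[[4, 8, -4, 0], [10, 20, -10, 0], [17, 35, -17, 0], [24, 50, -24, 0], [28, 63, -28, 0], [30, 72, -30, 0], [30, 76, -30, 0], [30, 80, -30, 0], [30, 84, -30, 0], [30, 86, -30, 0], [30, 86, -30, 0]]]'

```text
time_s: 40.08
tool_pos: [545.9, -357.4, 133.2]
ee_rot: [-1.209, 1.209, -1.209]
contact_force: [-0.6, -0.3, -1.8]
finger_gap: 0.155
```

```bash
python3 t.py
```

```text
40.08 [ 545.9 -357.4  133.2] F [-0.57 -0.33 -1.79] M [-0.09  -0.044  0.048] gap 0.1547
```

Request:
step_arm --steps '[[[0, 2, 0, 0], [0, 4, 0, 0], [0, 5, 0, 0], [0, 5, 0, 0]]]'

```text
time_s: 40.58
tool_pos: [545.9, -357.4, 128.2]
ee_rot: [-1.209, 1.209, -1.209]
contact_force: [-0.3, -0.2, -0.9]
finger_gap: 0.152
```

```bash
python3 t.py
```

```text
40.58 [ 545.9 -357.4  128.2] F [-0.26 -0.2  -0.9 ] M [-0.1    0.04   0.006] gap 0.1519
```

Request:
step_arm --steps '[[[0, 2, 0, 0], [6, 6, 0, 0], [13, 9, 0, 0], [20, 13, 0, 0], [26, 18, 0, 0], [32, 23, 0, 0], [37, 28, 0, 0], [42, 34, 0, 0], [47, 40, 0, 0], [51, 47, 0, 0], [51, 47, 0, 0]]]' --hand 0.69 --force 20

```text
time_s: 41.95
tool_pos: [545.9, -409.5, 81.0]
ee_rot: [-1.21, 1.208, -1.211]
contact_force: [-0.9, -2.9, 3.7]
finger_gap: 0.158
```

```bash
python3 t.py
python3 - <<'E'
from sil import *
t=sense()['tool_pos'];snap('scene','q15.png');snap('side','s15.png');print(tilt(['q15.png','s15.png'],t,range(0,60,2),(35,40,45,50,55,60)))
E
```

```text
41.95 [ 545.9 -409.5   81. ] F [-0.91 -2.92  3.72] M [-0.321  0.009 -0.006] gap 0.1583
[(np.float64(1.041), 10, 55), (np.float64(1.033), 6, 60), (np.float64(1.027), 12, 50), (np.float64(1.024), 8, 60)]
```

Down to about 10°. Finish the arc, open, and check.

Request:
step_arm --steps '[[[3, 5, 0, 0], [6, 10, 0, 0], [9, 15, 0, 0], [10, 19, 0, 0], [10, 19, 0, 0]]]'

```text
time_s: 42.68
tool_pos: [545.9, -418.8, 62.0]
ee_rot: [-1.209, 1.209, -1.21]
contact_force: [0.2, -3.1, 3.2]
finger_gap: 0.154
```

```bash
python3 t.py
```

```text
42.67 [ 545.9 -418.8   62. ] F [ 0.2  -3.09  3.19] M [-0.195  0.021  0.089] gap 0.1541
```

Request:
step_arm --steps '[[[0, 0, 0, 0], [0, 0, 0, 0], [0, 0, 0, 0]]]' --hand 0.6

```text
time_s: 43.05
tool_pos: [545.8, -418.1, 62.0]
ee_rot: [-1.209, 1.21, -1.208]
contact_force: [0.5, -0.6, 0.8]
finger_gap: 0.196
```

Request:
step_arm --steps '[[[0, 0, 0, 0], [0, 0, 0, 0], [0, 0, 0, 0], [0, 0, 0, 0], [0, 0, 0, 0], [0, 0, 0, 0], [0, -10, 0, 0], [0, -40, 0, 0], [0, -90, 0, 0], [0, -150, 0, 0], [0, -190, 0, 0], [0, -190, 0, 0]]]' --hand -1

```text
time_s: 44.55
tool_pos: [546.8, -419.2, 257.0]
ee_rot: [-1.209, 1.203, -1.215]
contact_force: [0.4, 0.1, -0.6]
finger_gap: 1.003
```

```bash
python3 t.py
python3 - <<'E'
from sil import *
t=sense()['tool_pos'];snap('scene','q16.png');snap('side','s16.png');snap('wrist','w16.png')
# search jug pose: theta and centre y/x with gz=0-> use G= handle bar point at z 6
best=[]
D=[(f,mask(cv2.imread('pics/'+f))) for f in('q16.png','s16.png')]
for th in(0,4,8):
  for x in range(532,562,3):
    for y in range(-345,-308,3):
      s=0
      for f,g in D:
        m=hull(f,np.array([x,y-92,6.]),th,0);r=cv2.dilate(m,np.ones((9,9)))-m;s+=g[m>0].mean()-g[r>0].mean()
      best.append((round(s,3),th,x,y))
print(sorted(best)[::-1][:5])
# mat: cork colour centroid check using outer hull of non-bench, non-grey pixels
E
```

```text
44.55 [ 546.8 -419.2  257. ] F [ 0.42  0.06 -0.63] M [ 0.023 -0.002  0.005] gap 1.0025
[(np.float64(1.672), 0, 547, -333), (np.float64(1.641), 0, 547, -336), (np.float64(1.603), 0, 550, -333), (np.float64(1.585), 0, 547, -330), (np.float64(1.581), 0, 544, -333)]
```

The jug stands upright at about (547,-333); the mat centre is at about (546,-327). On to the jars: to a look-out point above them, then above the crate.

Request:
step_arm --steps '[[[-20, -10, -1, 0], [-60, -20, -2, 0], [-110, -30, -3, 0], [-165, -43, -4, 0], [-220, -43, -5, 0], [-275, -43, -6, 0], [-325, -43, -7, 0], [-370, -43, -7, 0], [-400, -43, -7, 0], [-419, -43, -7, 0], [-419, -43, -7, 0], [-419, -43, -7, 0]]]'

```text
time_s: 46.2
tool_pos: [538.8, -0.1, 295.2]
ee_rot: [-1.209, 1.21, -1.21]
contact_force: [-0.3, -0.6, -1.2]
finger_gap: 1.003
```

```bash
python3 -c "
from h import *
snap('wrist','w17.png')"; python3 t.py
```

```text
46.25 [ 5.389e+02 -2.000e-01  2.952e+02] F [0.91 0.52 1.16] M [0.063 0.027 0.029] gap 0.9973
```

Request:
step_arm --steps '[[[-20, 0, -3, 0], [-60, 0, -9, 0], [-110, 0, -15, 0], [-165, 0, -20, 0], [-220, 0, -25, 0], [-265, 0, -30, 0], [-295, 0, -30, 0], [-315, 0, -30, 0], [-320, 0, -30, 0], [-320, 0, -30, 0], [-320, 0, -30, 0]]]'

```text
time_s: 47.62
tool_pos: [509.1, 319.7, 295.4]
ee_rot: [-1.209, 1.21, -1.21]
contact_force: [0.2, -0.0, 0.1]
finger_gap: 0.999
```

Run:
```python
from h import *
snap('wrist','w18.png'); print(sense()['tool_pos'])
# lids in w17
im=cv2.imread('pics/w17.png');h=cv2.cvtColor(im,cv2.COLOR_BGR2HSV)
m=((h[...,1]<40)&(h[...,2]>190)).astype(np.uint8)
n,l,s,c=cv2.connectedComponentsWithStats(m)
for i in range(1,n):
    if s[i,4]>300: print('lid?',s[i],c[i].round(0),px2w('w17.png',*c[i],62)[:2].round(1))
# crate
im=cv2.imread('pics/w18.png');h=cv2.cvtColor(im,cv2.COLOR_BGR2HSV)
for p in [(320,240),(300,200),(200,240),(400,300),(320,300),(50,50),(600,60)]: print(p,h[p[1],p[0]])
```

```text
[509.10885649 319.73698075 295.41537172]
lid? [ 163   54   60   64 3003] [193.  85.] [437.3  89.5]
lid? [ 290   87   59   61 2830] [319. 117.] [534.9  66.1]
lid? [ 458  131   58   58 2564] [486. 160.] [671.6  32.5]
lid? [ 195  182   56   54 2310] [222. 208.] [452.9  -8.2]
lid? [ 282  189  165  149 1042] [367. 249.] [576.6 -45.4]
lid? [ 322  213   64   60 1704] [352. 238.] [563.5 -34.5]
lid? [ 175  275   51   47 1871] [200. 298.] [426.3 -92.4]
(320, 240) [ 15  93 219]
(300, 200) [ 17  87 231]
(200, 240) [ 16  88 230]
(400, 300) [ 15  91 154]
(320, 300) [  8 154 184]
(50, 50) [  8 167 170]
(600, 60) [  8 168 168]
```

Jar C has been knocked, from (660,84) to (672,32). Now I'll fit the crate pose.

Run:
```python
from h import *
from scipy.optimize import minimize
def cm(f):
    h=cv2.cvtColor(cv2.imread('pics/'+f),cv2.COLOR_BGR2HSV)
    m=cv2.inRange(h,(12,40,40),(24,150,255));n,l,s,c=cv2.connectedComponentsWithStats(m)
    # component near projected (510,286,30)
    u=w2px(f,(510,286,30));k=[i for i in range(1,n) if s[i,4]>200 and s[i,0]-5<u[0]<s[i,0]+s[i,2]+5 and s[i,1]-5<u[1]<s[i,1]+s[i,3]+5]
    k=max(k,key=lambda i:s[i,4]);print(f,s[k],u.round(0));m=(l==k).astype(np.uint8)
    cs,_=cv2.findContours(m,0,2);o=np.zeros_like(m);cv2.fillPoly(o,[cv2.convexHull(np.vstack(cs))],1);return o
def pose(f):
    M=cm(f)
    def cost(p):
        c,s=np.cos(p[2]),np.sin(p[2])
        P=[w2px(f,(p[0]+c*a-s*b,p[1]+s*a+c*b,z)) for a in(-118.5,118.5) for b in(-80,80) for z in(0,30)]
        m=np.zeros_like(M);cv2.fillConvexPoly(m,(cv2.convexHull(np.float32(P))*16).astype(np.int32),1,shift=4)
        return 1-(m&M).sum()/(m|M).sum()
    best=min((minimize(cost,[510,286,y],method='Nelder-Mead',options=dict(initial_simplex=[[510,286,y],[525,286,y],[510,300,y],[510,286,y+.12]])) for y in(-.15,0,.15,1.57)),key=lambda r:r.fun)
    print(f,best.x.round(3),np.degrees(best.x[2]).round(1),round(best.fun,4))
for f in('w18.png','scene0.png'):pose(f)
```

```text
w18.png [  183   110   276   204 42388] [325. 226.]
w18.png [ 5.00329e+02  2.91562e+02 -1.67000e-01] -9.6 0.0091
scene0.png [ 369  158   99   89 4912] [417. 199.]
scene0.png [ 5.02563e+02  2.91999e+02 -1.66000e-01] -9.5 0.0128
```

Crate at (501,292), yaw -9.5°; the wrist and scene cameras agree. Jars go in by gripping high (fingertips stay above the 30 mm walls). Jar A first, to the cell at (431,343).

Request:
step_arm --steps '[[[20, 20, -8, 0], [65, 50, -20, 0], [120, 90, -36, 0], [175, 125, -52, 0], [210, 145, -65, 0], [228, 150, -71, 0], [230, 160, -71, 0], [230, 185, -71, 0], [230, 210, -71, 0], [230, 230, -71, 0], [230, 242, -71, 0], [230, 242, -71, 0]]]' --hand -0.65 --force 80

```text
time_s: 49.18
tool_pos: [437.8, 90.8, 52.8]
ee_rot: [-1.21, 1.21, -1.209]
contact_force: [0.0, 0.4, -0.5]
finger_gap: 0.823
```

Request:
step_arm --steps '[[[0, 0, 0, 0], [0, 0, 0, 0], [0, 0, 0, 0], [0, 0, 0, 0], [0, 0, 0, 0], [0, -10, 0, 0], [0, -30, 0, 0], [0, -60, 0, 0], [0, -85, 0, 0], [0, -97, 0, 0], [0, -97, 0, 0]]]' --hand 1

```text
time_s: 50.55
tool_pos: [438.1, 90.6, 150.9]
ee_rot: [-1.208, 1.208, -1.21]
contact_force: [0.5, 0.0, -2.3]
finger_gap: 0.541
```

```bash
python3 t.py
```

```text
50.55 [438.1  90.6 150.9] F [ 0.54  0.03 -2.34] M [-0.021 -0.009  0.041] gap 0.5411
```

Request:
step_arm --steps '[[[-20, 0, -1, 0], [-60, 0, -2, 0], [-110, 0, -3, 0], [-160, 0, -5, 0], [-205, 0, -6, 0], [-238, 0, -6.5, 0], [-252, 0, -6.5, 0], [-252, 20, -6.5, 0], [-252, 50, -6.5, 0], [-252, 75, -6.5, 0], [-252, 88, -6.5, 0], [-252, 91, -6.5, 0]]]'

```text
time_s: 52.05
tool_pos: [430.2, 341.8, 59.7]
ee_rot: [-1.213, 1.212, -1.209]
contact_force: [-14.9, -7.6, 41.8]
finger_gap: 0.54
```

```bash
python3 t.py
```

```text
52.05 [430.2 341.8  59.7] F [-14.87  -7.57  41.84] M [-1.327  3.924  0.252] gap 0.5395
```

Request:
step_arm --steps '[[[0, 0, 0, 0], [0, 0, 0, 0], [0, 0, 0, 0], [0, 0, 0, 0], [0, -10, 0, 0], [0, -40, 0, 0], [0, -75, 0, 0], [0, -90, 0, 0], [0, -90, 0, 0]]]' --hand -0.4

```text
time_s: 53.18
tool_pos: [431.7, 342.7, 150.0]
ee_rot: [-1.207, 1.209, -1.209]
contact_force: [-0.1, -0.2, -0.2]
finger_gap: 0.698
```

```bash
cat > lids.py <<'E'
from h import *
import sys
f=sys.argv[1]+'.png';im=snap('scene',f);h=cv2.cvtColor(im,cv2.COLOR_BGR2HSV)
m=((h[...,1]<45)&(h[...,2]>185)).astype(np.uint8)
n,l,s,c=cv2.connectedComponentsWithStats(m[140:310,220:480])
for i in range(1,n):
    if 90<s[i,4]<600:
        q=c[i]+[220,140];print(q.round(0),s[i,2:],'z62',px2w(f,*q,62)[:2].round(0),'z68',px2w(f,*q,68)[:2].round(0))
E
python3 lids.py q19; python3 t.py
```

```text
[416. 163.] [ 17  13 172] z62 [429. 345.] z68 [433. 340.]
[312. 228.] [ 19  16 237] z62 [455.  -8.] z68 [458. -11.]
[276. 236.] [ 19  17 245] z62 [428. -93.] z68 [432. -95.]
[357. 237.] [ 19  16 244] z62 [537.  66.] z68 [540.  63.]
[324. 283.] [ 21  20 131] z62 [595. -69.] z68 [597. -71.]
[382. 286.] [ 21  18 303] z62 [673.  32.] z68 [675.  29.]
[232. 302.] [ 25  20 227] z62 [ 524. -263.] z68 [ 528. -264.]
53.23 [431.2 342.4 148.9] F [0.16 0.33 0.69] M [-0.003 -0.012 -0.002] gap 0.6992
```

Jar A is in its cell (lid now at the expected place), but the descent ended with 42 N, apparently a fingertip on the wall. I'll grip the next jars 6 mm higher. Jar B.

Request:
step_arm --steps '[[[20, 0, 8, 0], [65, 0, 25, 0], [120, 0, 45, 0], [175, 0, 66, 0], [225, 0, 85, 0], [260, 0, 98, 0], [275, 5, 104, 0], [276, 25, 104, 0], [276, 50, 104, 0], [276, 75, 104, 0], [276, 91, 104, 0], [276, 91, 104, 0]]]' --hand -0.65

```text
time_s: 54.72
tool_pos: [534.5, 66.9, 57.0]
ee_rot: [-1.211, 1.211, -1.208]
contact_force: [-1.1, -0.5, -0.2]
finger_gap: 0.825
```

Request:
step_arm --steps '[[[0, 0, 0, 0], [0, 0, 0, 0], [0, 0, 0, 0], [0, 0, 0, 0], [0, 0, 0, 0], [0, -10, 0, 0], [0, -30, 0, 0], [0, -60, 0, 0], [0, -85, 0, 0], [0, -97, 0, 0], [0, -97, 0, 0]]]' --hand 1

```text
time_s: 56.1
tool_pos: [535.6, 66.6, 155.9]
ee_rot: [-1.208, 1.208, -1.21]
contact_force: [-0.2, 0.3, -1.9]
finger_gap: 0.538
```

```bash
python3 t.py
```

```text
56.1 [535.6  66.6 155.9] F [-0.18  0.29 -1.87] M [ 0.003 -0.015  0.002] gap 0.5375
```

Request:
step_arm --steps '[[[-20, 0, -2, 0], [-60, 0, -6, 0], [-110, 0, -12, 0], [-160, 0, -17, 0], [-210, 0, -22, 0], [-248, 0, -26, 0], [-263, 0, -28, 0], [-263, 20, -28, 0], [-263, 50, -28, 0], [-263, 72, -28, 0], [-263, 83, -28, 0], [-263, 83, -28, 0]]]'

```text
time_s: 57.6
tool_pos: [507.1, 329.3, 71.7]
ee_rot: [-1.211, 1.21, -1.209]
contact_force: [0.5, -0.3, -1.9]
finger_gap: 0.538
```

```bash
python3 t.py
```

```text
57.6 [507.1 329.3  71.7] F [ 0.52 -0.29 -1.93] M [0.021 0.007 0.011] gap 0.5379
```

Request:
step_arm --steps '[[[0, 2, 0, 0], [0, 4, 0, 0], [0, 5, 0, 0], [0, 5, 0, 0]]]'

```text
time_s: 58.1
tool_pos: [507.4, 329.6, 67.4]
ee_rot: [-1.209, 1.209, -1.209]
contact_force: [0.8, 0.5, -2.2]
finger_gap: 0.536
```

```bash
python3 t.py
```

```text
58.1 [507.4 329.6  67.4] F [ 0.84  0.49 -2.22] M [ 0.001 -0.024  0.038] gap 0.5358
```

Request:
step_arm --steps '[[[0, 1, 0, 0], [0, 2, 0, 0], [0, 2, 0, 0]]]'

```text
time_s: 58.48
tool_pos: [507.4, 329.6, 65.6]
ee_rot: [-1.209, 1.209, -1.209]
contact_force: [-0.9, -0.3, 2.7]
finger_gap: 0.537
```

```bash
python3 t.py
```

```text
58.48 [507.4 329.6  65.6] F [-0.93 -0.26  2.7 ] M [-0.132  0.261 -0.007] gap 0.5374
```

Request:
step_arm --steps '[[[0, 0, 0, 0], [0, 0, 0, 0], [0, 0, 0, 0], [0, 0, 0, 0], [0, -10, 0, 0], [0, -40, 0, 0], [0, -75, 0, 0], [0, -90, 0, 0], [0, -90, 0, 0]]]' --hand -0.4

```text
time_s: 59.6
tool_pos: [507.6, 329.7, 156.0]
ee_rot: [-1.208, 1.208, -1.209]
contact_force: [-0.4, 0.6, -0.6]
finger_gap: 0.701
```

```bash
python3 lids.py q20; python3 t.py
```

```text
[416. 163.] [ 17  13 172] z62 [429. 345.] z68 [433. 340.]
[432. 182.] [ 18  14 192] z62 [505. 333.] z68 [508. 328.]
[312. 228.] [ 19  16 238] z62 [455.  -8.] z68 [458. -11.]
[276. 236.] [ 19  17 245] z62 [428. -93.] z68 [432. -95.]
[324. 283.] [ 21  21 135] z62 [595. -69.] z68 [597. -71.]
[382. 286.] [ 21  18 303] z62 [673.  32.] z68 [675.  29.]
[232. 302.] [ 25  20 263] z62 [ 525. -262.] z68 [ 528. -263.]
59.65 [507.2 329.4 154.8] F [-0.09 -0.03 -0.24] M [-0.022  0.052 -0.008] gap 0.7
```

Jar B is down cleanly. Jar C next, at (672,32).

Request:
step_arm --steps '[[[20, 0, 11, 0], [65, 0, 36, 0], [120, 0, 66, 0], [175, 0, 97, 0], [228, 0, 126, 0], [270, 0, 149, 0], [292, 0, 161, 0], [298, 15, 164, 0], [298, 45, 164, 0], [298, 75, 164, 0], [298, 93, 164, 0], [298, 97, 164, 0]]]' --hand -0.65

```text
time_s: 61.15
tool_pos: [670.4, 32.5, 56.7]
ee_rot: [-1.211, 1.21, -1.207]
contact_force: [1.3, 0.5, 0.3]
finger_gap: 0.826
```

Request:
step_arm --steps '[[[0, 0, 0, 0], [0, 0, 0, 0], [0, 0, 0, 0], [0, 0, 0, 0], [0, 0, 0, 0], [0, -10, 0, 0], [0, -30, 0, 0], [0, -60, 0, 0], [0, -85, 0, 0], [0, -97, 0, 0], [0, -97, 0, 0]]]' --hand 1

```text
time_s: 62.52
tool_pos: [671.6, 31.5, 156.3]
ee_rot: [-1.208, 1.208, -1.21]
contact_force: [-0.3, 0.6, -2.2]
finger_gap: 0.536
```

```bash
python3 t.py
```

```text
62.52 [671.6  31.5 156.3] F [-0.26  0.57 -2.19] M [ 0.051  0.003 -0.011] gap 0.5359
```

Request:
step_arm --steps '[[[-20, 0, -6, 0], [-65, 0, -20, 0], [-120, 0, -37, 0], [-175, 0, -54, 0], [-228, 0, -70, 0], [-268, 0, -83, 0], [-286, 0, -88, 0], [-286, 20, -88, 0], [-286, 50, -88, 0], [-286, 75, -88, 0], [-286, 86, -88, 0], [-286, 86, -88, 0]]]'

```text
time_s: 64.03
tool_pos: [583.3, 316.6, 68.3]
ee_rot: [-1.21, 1.211, -1.21]
contact_force: [0.0, 0.6, -0.9]
finger_gap: 0.539
```

Request:
step_arm --steps '[[[0, 2, 0, 0], [0, 4, 0, 0], [0, 4, 0, 0]]]'

```text
time_s: 64.4
tool_pos: [583.6, 317.7, 65.7]
ee_rot: [-1.209, 1.209, -1.209]
contact_force: [0.4, 0.5, -0.6]
finger_gap: 0.537
```

```bash
python3 t.py
```

```text
64.4 [583.6 317.7  65.7] F [ 0.37  0.47 -0.63] M [ 0.013 -0.063 -0.006] gap 0.5371
```

Request:
step_arm --steps '[[[0, 0, 0, 0], [0, 0, 0, 0], [0, 0, 0, 0], [0, 0, 0, 0], [0, -10, 0, 0], [0, -40, 0, 0], [0, -75, 0, 0], [0, -90, 0, 0], [0, -90, 0, 0]]]' --hand -0.4

```text
time_s: 65.53
tool_pos: [583.7, 317.7, 156.1]
ee_rot: [-1.208, 1.208, -1.209]
contact_force: [0.4, 0.5, -1.3]
finger_gap: 0.701
```

```bash
python3 lids.py q21; python3 t.py
```

```text
[416. 163.] [ 17  13 172] z62 [429. 345.] z68 [433. 340.]
[432. 182.] [ 18  14 193] z62 [505. 333.] z68 [509. 328.]
[450. 204.] [ 18  14 207] z62 [582. 322.] z68 [585. 317.]
[312. 228.] [ 19  15 231] z62 [455.  -9.] z68 [459. -11.]
[276. 236.] [ 19  17 248] z62 [428. -93.] z68 [432. -95.]
[298. 281.] [28 52 98] z62 [ 560. -116.] z68 [ 563. -118.]
[324. 283.] [ 22  21 146] z62 [595. -70.] z68 [597. -72.]
[232. 302.] [ 25  20 264] z62 [ 525. -262.] z68 [ 528. -263.]
65.58 [583.2 317.4 154.8] F [ 0.81  0.75 -0.47] M [-0.005 -0.005 -0.036] gap 0.7
```

Request:
step_arm --steps '[[[20, 0, -8, 0], [70, 0, -28, 0], [128, 0, -51, 0], [186, 0, -74, 0], [242, 0, -97, 0], [290, 0, -116, 0], [318, 0, -127, 0], [326, 15, -130, 0], [326, 45, -130, 0], [326, 75, -130, 0], [326, 93, -130, 0], [326, 97, -130, 0]]]' --hand -0.65

```text
time_s: 67.08
tool_pos: [452.1, -8.3, 56.6]
ee_rot: [-1.212, 1.212, -1.207]
contact_force: [0.6, 1.1, 0.5]
finger_gap: 0.825
```

Request:
step_arm --steps '[[[0, 0, 0, 0], [0, 0, 0, 0], [0, 0, 0, 0], [0, 0, 0, 0], [0, 0, 0, 0], [0, -10, 0, 0], [0, -30, 0, 0], [0, -60, 0, 0], [0, -85, 0, 0], [0, -97, 0, 0], [0, -97, 0, 0]]]' --hand 1

```text
time_s: 68.45
tool_pos: [453.6, -8.5, 155.8]
ee_rot: [-1.208, 1.208, -1.21]
contact_force: [-0.3, 0.3, -2.2]
finger_gap: 0.537
```

```bash
python3 t.py
```

```text
68.45 [453.6  -8.5 155.8] F [-0.27  0.32 -2.21] M [-0.008 -0.012 -0.002] gap 0.5365
```

Request:
step_arm --steps '[[[-20, 0, -3, 0], [-65, 0, -8, 0], [-118, 0, -15, 0], [-170, 0, -22, 0], [-220, 0, -28, 0], [-258, 0, -33, 0], [-275, 0, -35, 0], [-275, 20, -35, 0], [-275, 50, -35, 0], [-275, 75, -35, 0], [-275, 86, -35, 0], [-275, 86, -35, 0]]]'

```text
time_s: 69.95
tool_pos: [418.2, 266.1, 68.8]
ee_rot: [-1.211, 1.21, -1.209]
contact_force: [0.0, 0.2, -1.9]
finger_gap: 0.537
```

Request:
step_arm --steps '[[[0, 2, 0, 0], [0, 4, 0, 0], [0, 4, 0, 0]]]'

```text
time_s: 70.32
tool_pos: [418.5, 266.6, 65.5]
ee_rot: [-1.209, 1.209, -1.209]
contact_force: [-0.1, -0.4, -1.2]
finger_gap: 0.537
```

```bash
python3 t.py
```

```text
70.33 [418.5 266.6  65.5] F [-0.08 -0.43 -1.23] M [-0.028  0.025 -0.005] gap 0.5365
```

Request:
step_arm --steps '[[[0, 0, 0, 0], [0, 0, 0, 0], [0, 0, 0, 0], [0, 0, 0, 0], [0, -10, 0, 0], [0, -40, 0, 0], [0, -75, 0, 0], [0, -90, 0, 0], [0, -90, 0, 0]]]' --hand -0.4

```text
time_s: 71.45
tool_pos: [418.7, 266.7, 155.9]
ee_rot: [-1.207, 1.208, -1.209]
contact_force: [-0.4, -0.5, -0.3]
finger_gap: 0.706
```

```bash
python3 lids.py q22; python3 t.py
```

```text
[416. 163.] [ 17  13 172] z62 [429. 345.] z68 [433. 340.]
[392. 171.] [ 18  13 181] z62 [416. 271.] z68 [420. 266.]
[432. 182.] [ 18  14 191] z62 [505. 333.] z68 [509. 328.]
[450. 204.] [ 18  14 207] z62 [582. 322.] z68 [585. 317.]
[276. 236.] [ 19  17 245] z62 [428. -93.] z68 [432. -95.]
[324. 283.] [ 21  20 131] z62 [595. -69.] z68 [597. -71.]
[232. 302.] [ 25  20 238] z62 [ 524. -262.] z68 [ 528. -263.]
71.5 [418.2 266.5 154.9] F [ 0.28 -0.05 -0.77] M [-0.012  0.03  -0.028] gap 0.6989
```

Jar E, the last.

Request:
step_arm --steps '[[[20, 0, 1, 0], [75, 0, 2, 0], [135, 0, 3, 0], [195, 0, 5, 0], [255, 0, 6, 0], [310, 0, 7, 0], [348, 0, 8, 0], [360, 10, 8, 0], [360, 40, 8, 0], [360, 70, 8, 0], [360, 91, 8, 0], [360, 97, 8, 0]]]' --hand -0.65

```text
time_s: 73.0
tool_pos: [425.2, -92.4, 56.4]
ee_rot: [-1.211, 1.212, -1.206]
contact_force: [0.4, 0.1, 0.1]
finger_gap: 0.826
```

Request:
step_arm --steps '[[[0, 0, 0, 0], [0, 0, 0, 0], [0, 0, 0, 0], [0, 0, 0, 0], [0, 0, 0, 0], [0, -10, 0, 0], [0, -30, 0, 0], [0, -60, 0, 0], [0, -85, 0, 0], [0, -97, 0, 0], [0, -97, 0, 0]]]' --hand 1

```text
time_s: 74.38
tool_pos: [426.6, -93.5, 155.7]
ee_rot: [-1.209, 1.208, -1.21]
contact_force: [-0.7, 0.6, -1.6]
finger_gap: 0.541
```

```bash
python3 t.py
```

```text
74.38 [426.6 -93.5 155.7] F [-0.73  0.6  -1.63] M [0.039 0.01  0.012] gap 0.5411
```

Request:
step_arm --steps '[[[-20, 0, 9, 0], [-70, 0, 30, 0], [-122, 0, 52, 0], [-176, 0, 76, 0], [-230, 0, 99, 0], [-280, 0, 121, 0], [-318, 0, 137, 0], [-335, 0, 144, 0], [-335, 20, 144, 0], [-335, 50, 144, 0], [-335, 76, 144, 0], [-335, 84, 144, 0]]]'

```text
time_s: 75.88
tool_pos: [569.2, 240.5, 69.1]
ee_rot: [-1.213, 1.212, -1.209]
contact_force: [1.4, -0.2, -1.0]
finger_gap: 0.537
```

Request:
step_arm --steps '[[[0, 0, 0, 0], [0, 2, 0, 0], [0, 4, 0, 0], [0, 6, 0, 0], [0, 6, 0, 0]]]'

```text
time_s: 76.5
tool_pos: [570.4, 241.6, 65.3]
ee_rot: [-1.209, 1.209, -1.209]
contact_force: [-0.4, 0.0, -1.7]
finger_gap: 0.535
```

```bash
python3 t.py
```

```text
76.5 [570.4 241.6  65.3] F [-0.37  0.03 -1.72] M [-0.006  0.051 -0.042] gap 0.5355
```

Request:
step_arm --steps '[[[0, 0, 0, 0], [0, 0, 0, 0], [0, 0, 0, 0], [0, 0, 0, 0], [0, -10, 0, 0], [0, -40, 0, 0], [0, -90, 0, 0], [0, -150, 0, 0], [0, -200, 0, 0], [0, -230, 0, 0], [0, -230, 0, 0]]]' --hand -0.4

```text
time_s: 77.88
tool_pos: [571.0, 241.8, 298.5]
ee_rot: [-1.204, 1.206, -1.21]
contact_force: [1.2, 0.6, -0.3]
finger_gap: 0.703
```

Request:
step_arm --steps '[[[-20, 0, -15, 0], [-50, 0, -35, 0], [-72, 0, -55, 0], [-80, 0, -65, 0], [-80, 0, -65, 0], [-80, 0, -65, 0]]]'

```text
time_s: 78.62
tool_pos: [506.0, 320.8, 295.1]
ee_rot: [-1.209, 1.21, -1.21]
contact_force: [0.3, 0.3, 0.3]
finger_gap: 0.701
```

```bash
python3 t.py; python3 lids.py q23
python3 - <<'E'
from h import *
im=snap('wrist','w23.png');h=cv2.cvtColor(im,cv2.COLOR_BGR2HSV)
m=((h[...,1]<40)&(h[...,2]>190)).astype(np.uint8)
n,l,s,c=cv2.connectedComponentsWithStats(m);y=np.radians(-9.55);Rc=np.array([[np.cos(y),np.sin(y)],[-np.sin(y),np.cos(y)]])
for i in range(1,n):
    if s[i,4]>300:
        k,_=cv2.findContours((l==i).astype(np.uint8),0,2);e=cv2.fitEllipse(max(k,key=len))
        w=px2w('w23.png',*e[0],68)[:2];print('lid',np.round(e[0],0),np.round(e[1],1),w.round(0),'crate',(Rc@(w-[501,292])).round(1))
E
```

```text
78.62 [506.  320.8 295.1] F [0.34 0.34 0.25] M [ 0.043  0.024 -0.017] gap 0.7006
[416. 163.] [ 17  13 172] z62 [429. 345.] z68 [433. 340.]
[392. 171.] [ 18  13 181] z62 [416. 271.] z68 [420. 266.]
[432. 182.] [ 18  14 191] z62 [505. 333.] z68 [509. 328.]
[450. 204.] [ 18  14 207] z62 [582. 322.] z68 [585. 317.]
[423. 213.] [ 19  15 222] z62 [569. 246.] z68 [572. 241.]
[324. 283.] [ 21  21 132] z62 [595. -69.] z68 [597. -71.]
[232. 302.] [ 25  20 245] z62 [ 525. -262.] z68 [ 528. -263.]
lid [232. 177.] [54.5 58. ] [431. 341.] crate [-76.9  36.3]
lid [325. 190.] [54.8 56.1] [507. 329.] crate [-0.4 37.5]
lid [417. 203.] [52.8 56.4] [584. 318.] crate [77.  39.6]
lid [223. 261.] [48.8 53. ] [418. 267.] crate [-77.5 -38.5]
lid [396. 287.] [47.4 51.5] [570. 242.] crate [ 76.4 -37.7]
```

All five lids sit within about 2 mm of their cell centres, and the scene and wrist views agree at floor height. A last check of the jug and walnuts, then hand in.

Run:
```python
from wn import *
snap('side','s23.png')
D=[(f,mask(cv2.imread('pics/'+f))) for f in('q23.png','s23.png')];best=[]
for th in(0,5,10):
  for x in range(538,557,3):
    for y in range(-345,-320,3):
      s=sum(g[m>0].mean()-g[(cv2.dilate(m,np.ones((9,9)))-m)>0].mean() for f,g in D for m in [hull(f,np.array([x,y-92,6.]),th,0)])
      best.append((round(s,3),th,x,y))
print('jug',max(best)); print('walnut px',wn('q23.png',cv2.erode(bowl('q23.png'),np.ones((5,5)))))
d=cv2.absdiff(cv2.imread('pics/scene0.png'),cv2.imread('pics/q23.png')).max(2)
print('cup diff',d[360:410,262:305].mean().round(1),'pin diff',d[315:405,340:455].mean().round(1))
print('close',close_job())
```

```text
jug (np.float64(1.683), 0, 547, -333)
walnut px [([311.0, 285.0], [21, 25, 277]), ([328.0, 291.0], [20, 18, 186])]
cup diff 5.0 pin diff 6.1
the job is handed in; nothing more can be done
close None
```

The job is done and handed in at about 79 s on the robot's clock, well under the 210 s limit; the rig gave no verdict.

- **Jug and walnuts:** The tool can only turn about its own pointing axis. I therefore let the jug swing in a lightly closed grip on its handle, until it poured over its spout into the bowl. I righted it against the bowl rim and set it back on the mat. The last image I viewed showed all five walnuts in the bowl and the jug empty. The final measurement puts the jug upright at about (547, -333), 6 mm from my estimate of the mat's centre.
- **Jars:** All five stand in separate cells. The wrist and scene cameras agree to about 2 mm, and each jar is within about 2.5 mm of its cell centre. One jar was knocked aside by about 5 cm during the run; I found it again and placed it.
- **Bystanders:** The cup and rolling pin look unchanged between the first and last scene images. The arm never went near the bottle.

**Possible problems:**
- Placing the first jar briefly pressed with about 42 N, apparently a fingertip on the crate wall. The limit for the arm or gripper body is 40 N, and I could not tell whether fingertip contact counts. I gripped the other four higher and they went in with almost no force.
- That first jar's lid measured about 3% larger than its neighbours. Its position agreed in both cameras, so I took it as standing on the floor.
- The image viewing limit ran out after the walnut check, so the jar and final checks were computed from images, not seen.

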